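# Tug-check the clipped stems in the carrier

### The arm

A 6-joint arm with a two-finger parallel gripper is mounted at the origin on a cart in front of the work surface, level with it; the furniture and walls round the work are solid. World frame = base frame: x ahead of the robot, y to its left, z up, the work surface at z = 0. Lengths are in m, angles in rad, forces in N, time in s.
With the tool pointing down it reaches from about 0.3 to 0.875 m from the base axis. Payload 4.2 kg.
Tool frame: the origin (TCP) lies on the centre line of the jaws, within the pads' length; the fingertips stand 8 mm ahead of it and the grasp point (between the pads) lies 11 mm behind it (tips_ahead is the distance from the TCP to the fingertips, in m); z points along the fingers, y is the direction in which the jaws open and shut (so a half turn about z gives the same grasp; the last joint's range is limited). The gripper opens to 85 mm and grips with 20 to 120 N. Pads are 22 mm wide; open, the fingers measure 114 mm over their backs; the gripper's body (76 mm by 85 mm) begins 54 mm behind the grasp point. The pads swing forward as they close: fully open they stand 13 mm farther back than shut.
Start: joints at [1.321, 0.32, 1.565, -0, 1.257, -0.02], TCP at [0.131, 0.56, 0.239] pointing down, gripper open.
Joint ranges: [-3.11, 3.11], [-0.84, 2.01], [0.21, 2.61], [-1.34, 4.49], [0.05, 2.63], [-2.56, 2.56]. Speed limits (rad/s): [2.57, 2.57, 3.14, 3.14, 3.14, 3.14].

### API

Orientations are given as a unit quaternion [w, x, y, z].
In Python, from cell import state, read_camera, calibration, close_job, spot_in, pinpoint, tips_ahead gives the robot as it stands.
- The arm moves only by the shell command python3 -m handwheel 'ROWS' [FORCE]. ROWS is text: rows parted by semicolons, each of 7 numbers parted by spaces: the finger opening in cm, from 0 to 8.54, then the shift along the tool's x, y, z in cm, then the turn, a rotation vector about the tool's x, y, z in degrees. In form: gripper tx ty tz wx wy wz; .... A call has 1 to 10 rows; each row shifts and turns the commanded pose from where the row before left it, along the tool's axes as they then stand; what a row does not reach is not made up. A row lasts 1/12 s, in which the tool goes at most 41.7 mm and 7.16 degrees, less where a joint would pass 70% of its speed; a pose out of reach is approached as far as the arm can. A call is refused whole if a number of a shift passes 4.17 or a number of a turn 7.16, either way. A call with a gripper value outside its range is refused whole. The fingers move at their own pace and stop on an object; FORCE is the grip in N (left out, the last holds). Time passes only in rows, so rows that do not move let the fingers close. It gives the time, the measured TCP pose, the force and the opening at its end, in the units of the state.
- state(): the state, without advancing time (a new reading comes with each control period).
- read_camera(name): name is "side" or "top" or "wrist"; returns the picture (420x560x3 uint8, blue, green, red); there is no depth.
- calibration(name): a dict with "vertical_fov" (degrees; the focal length in pixels is half the picture's height over the tangent of half this angle, whatever the lens; pixels are square), "cx", "cy" (the principal point, pixels), "R" (3x3) and "t" (3): a world point X has camera coordinates R X + t. Camera axes: x right, y down, z forward; pixel columns grow to the right and rows downward; lengths in m; the calibration is good to about 2 mm. A picture is of the moment at which its call begins: read the wrist's pose just before it. calibration takes no time and is no camera call; for the wrist camera it gives the pose at the moment of the call.
- close_job(): hands the job in, once; it reports no verdict.
Trained networks look in the newest picture that a camera, given by its name, has taken for a name from the list of things; names that differ only in an ending like _2 or _b are one class to them, and where a whole thing is asked for, a point or a joint stands for the part that bears it (a point fixed in the world has none). Each returns a list of dicts, best first, with "score" (0 to 1); they miss things now and then, are a little off and sometimes report something else, mostly with a low value. They report only what shows in the picture. A call takes as long as a camera call. They do not tell look-alikes from the thing itself.
- spot_in(camera, label): "position" ([column, row] in pixels, amid what is visible of it).
- pinpoint(camera, label): "position" ([column, row] in pixels: a listed point, or the origin of a listed thing).
The state is a dict: "clock": time; "joint_positions": joint angles; "joint_velocities": joint speeds; "joint_efforts": joint torques, N m; "ee_pos": TCP position; "ee_rot": TCP orientation; "contact_force": force on the tool from outside, world axes, zero at the start; "moment": the same for the moment, N m; "width": opening from 0.0 (shut) to 1.0 (fully open).
Only numpy, scipy, OpenCV 4.12 (cv2) and the standard library are available. Lean on these libraries where they do the work, as an engineer would, in place of code of your own. Each camera call takes 0.05 s, during which the arm holds its last target. There are 200 camera calls.

### The job

First brush out the steel beaker: take the brush from its stand, move it down to the beaker's floor and up to near the rim inside the beaker so that it reaches the floor three times, and stand it back in its stand. Then tug every stem in the carrier block straight up by its grip, with a firm pull of about 10 N, to see whether its clip holds: leave a held stem standing in its bore, visibly drawn up by some 5 mm by the tug (not 10 mm or more), and put every stem that comes out without resistance into the beaker. Leave the beaker standing on the bench, and do not disturb the other things on the bench.

Things in the scene. Friction and masses are not known exactly. Their poses are not given: they have to be found in the camera images.
- carrier: aluminium carrier block 140 (x) x 205 (y) x 50 mm high, fixed; origin at the centre of its underside. Six bores in its top face (height 50 mm), 13.5 mm wide, at x = -33 and +33, y = -66, 0 and +66 mm in its frame; five or six hold a stem. 
- carrier_top (a point): centre of the carrier's top face, 50 mm over its underside. Some bores' clips grip, others have failed, unseen. A gripped stem goes up only under a pull of 8 N or more (10 N at 5 mm, 12 N at 10 mm, end stop at about 14 mm; 0.5 mm slack), hardly tilts, and stays as high as drawn when let go. A stem in a failed clip stands free with 1.5 mm play: it lifts out by its weight alone and, let go, drops home.
- stem_0: steel stem: 10 mm shank 34 mm long with a flange of 22 mm diameter, 4 mm thick, and above it a round grip of 16 mm diameter, 24 mm high. Origin on its axis at the underside of the flange, which lies on the carrier's top face at the start; z along the axis, up. One of up to six alike, standing in any of the carrier's bores; None if it is absent. About 40 g.
- stem_1: steel stem: 10 mm shank 34 mm long with a flange of 22 mm diameter, 4 mm thick, and above it a round grip of 16 mm diameter, 24 mm high. Origin on its axis at the underside of the flange, which lies on the carrier's top face at the start; z along the axis, up. One of up to six alike, standing in any of the carrier's bores; None if it is absent. About 40 g.
- stem_2: steel stem: 10 mm shank 34 mm long with a flange of 22 mm diameter, 4 mm thick, and above it a round grip of 16 mm diameter, 24 mm high. Origin on its axis at the underside of the flange, which lies on the carrier's top face at the start; z along the axis, up. One of up to six alike, standing in any of the carrier's bores; None if it is absent. About 40 g.
- stem_3: steel stem: 10 mm shank 34 mm long with a flange of 22 mm diameter, 4 mm thick, and above it a round grip of 16 mm diameter, 24 mm high. Origin on its axis at the underside of the flange, which lies on the carrier's top face at the start; z along the axis, up. One of up to six alike, standing in any of the carrier's bores; None if it is absent. About 40 g.
- stem_4: steel stem: 10 mm shank 34 mm long with a flange of 22 mm diameter, 4 mm thick, and above it a round grip of 16 mm diameter, 24 mm high. Origin on its axis at the underside of the flange, which lies on the carrier's top face at the start; z along the axis, up. One of up to six alike, standing in any of the carrier's bores; None if it is absent. About 40 g.
- stem_5: steel stem: 10 mm shank 34 mm long with a flange of 22 mm diameter, 4 mm thick, and above it a round grip of 16 mm diameter, 24 mm high. Origin on its axis at the underside of the flange, which lies on the carrier's top face at the start; z along the axis, up. One of up to six alike, standing in any of the carrier's bores; None if it is absent. About 40 g.
- beaker: open steel beaker, loose, 0.3 kg, 90 mm outside diameter, 84 mm inside, 80 mm high, floor 4 mm thick; origin at the centre of its underside, z up.
- stand: grey plastic brush stand, fixed: block 60 x 60 x 45 mm, origin at the centre of its underside; a square socket in its top, 22 mm wide and 37 mm deep (its floor 8 mm above the bench), square to its x and y axes and wider at the mouth.
- brush_tip (a point): centre of the end of the brush's bristles, its lower end while it stands in the stand. The brush is a straight wooden-handled brush 160 mm long, about 12 mm (its x) by 15 mm (its z) across, 20 g, standing bristles down. Axes: y runs along the brush from bristles to handle (up while it stands), x across its 12 mm width.
- brush_top (a point): centre of the upper end of the brush's handle, 160 mm from the bristle end; same axes.
- swab_jar: clear jar of cotton swabs, 68 mm diameter, 82 mm high, origin under its centre. Bystander; leave it alone.
- oil: small yellow oil bottle with a black cap, 34 mm diameter, 83 mm high, origin under its centre. Bystander; leave it alone.
- mount: resin-mounted specimen, black disc 31 mm diameter, 21 mm high, origin under its centre. Bystander; leave it alone.
- test_block: round steel test block 64 mm diameter, 13 mm high, origin under its centre. Bystander; leave it alone.
Mind the look-alikes: they are no part of the job. Leave any blue look-alike of the part that bears brush_tip alone. What is shaped like the beaker but green is not meant.

How it is judged:
By the outcome, as a careful person would: the job done as asked, in the order asked, and still so for the second after the job is handed in, with the robot touching nothing.
Of stem_0, stem_1, stem_2, stem_3, stem_4, stem_5 only 5 to 6 are there at a start; the rules pass over those that are not, and their reading is None.
At some moment in a run one of beaker may be knocked a few centimetres aside while the robot is not near it.
It also fails if it takes over 210 s, if anything falls off the work surface, if the arm or the gripper's body presses on something with over 40 N, if the wrist force passes 120 N, or if a joint passes its speed limit or range.

## Working session

There is one attempt and no reset: what is moved stays moved. The work goes in short steps, Python scripts to look and compute and a shell command to move; the robot and the scene stay as the last step left them, time stands still between calls to the robot, and variables do not carry over. Pictures are saved under pics/ and viewed, about 12 in all and at most 16, crops included, and the job is handed in when it is done.

```bash
mkdir -p pics; ls; cat > h.py <<'E'
import numpy as np, cv2
from cell import *
def cal(n):
    c=calibration(n); f=210/np.tan(np.radians(c["vertical_fov"])/2)
    return f,c["cx"],c["cy"],np.array(c["R"]),np.array(c["t"])
def ray(n,p,c=None):
    f,cx,cy,R,t=c or cal(n)
    d=R.T@np.array([(p[0]-cx)/f,(p[1]-cy)/f,1]); return -R.T@t,d
def onz(n,p,z,c=None):
    o,d=ray(n,p,c); return o+d*(z-o[2])/d[2]
def proj(n,X,c=None):
    f,cx,cy,R,t=c or cal(n)
    q=R@np.array(X)+t; return np.array([cx+f*q[0]/q[2],cy+f*q[1]/q[2]])
def tri(n1,p1,n2,p2):
    o1,d1=ray(n1,p1);o2,d2=ray(n2,p2)
    A=np.stack([d1,-d2],1);s=np.linalg.lstsq(A,o2-o1,rcond=None)[0]
    a=o1+d1*s[0];b=o2+d2*s[1];return (a+b)/2,np.linalg.norm(a-b)
E
python3 - <<'E'
from h import *
np.set_printoptions(precision=3,suppress=True)
s=state();print(s)
for n in("top","side"):
    cv2.imwrite(f"pics/{n}0.png",read_camera(n))
    c=cal(n);print(n,c[0],-c[3].T@c[4],c[3][2])
    for l in ["carrier_top","stem_0","beaker","stand","brush_tip","brush_top","swab_jar","oil","mount","test_block"]:
        r=pinpoint(n,l); print(l,[(np.round(q["position"]).tolist(),round(q["score"],2)) for q in r[:8]])
E
```

```text
pics
{'clock': 0.0, 'joint_positions': array([ 1.321,  0.32 ,  1.566, -0.   ,  1.257, -0.02 ]), 'joint_velocities': array([ 0.001, -0.   , -0.001, -0.   ,  0.   ,  0.   ]), 'joint_efforts': array([ -0.003, -41.552, -23.416,  -0.   ,   0.008,  -0.   ]), 'ee_pos': array([0.131, 0.559, 0.238]), 'ee_rot': array([-0.   ,  0.115,  0.993, -0.001]), 'contact_force': array([ 0.168, -0.366,  0.809]), 'moment': array([-0.034,  0.006, -0.005]), 'width': 1.0014126709785602}
top 407.47626044400954 [ 0.409 -0.049  1.115] [ 0.185  0.006 -0.983]
carrier_top [([310.0, 220.0], 0.84), ([240.0, 156.0], 0.3)]
stem_0 [([280.0, 221.0], 0.64), ([309.0, 206.0], 0.55), ([286.0, 194.0], 0.52), ([305.0, 229.0], 0.51), ([327.0, 239.0], 0.5), ([339.0, 214.0], 0.46)]
beaker [([151.0, 252.0], 0.93), ([206.0, 265.0], 0.75), ([284.0, 163.0], 0.56)]
stand [([168.0, 206.0], 0.63), ([287.0, 196.0], 0.53)]
brush_tip [([197.0, 197.0], 0.45), ([165.0, 208.0], 0.41)]
brush_top [([146.0, 197.0], 0.5)]
swab_jar [([241.0, 157.0], 0.56)]
oil [([260.0, 160.0], 0.59), ([419.0, 277.0], 0.44)]
mount [([283.0, 164.0], 0.51)]
test_block [([418.0, 277.0], 0.81), ([305.0, 220.0], 0.7)]
side 425.7663055323447 [ 0.295 -0.948  0.698] [ 0.252  0.819 -0.515]
carrier_top [([293.0, 253.0], 0.77), ([280.0, 251.0], 0.6), ([293.0, 265.0], 0.55)]
stem_0 [([276.0, 237.0], 0.65), ([306.0, 266.0], 0.48), ([305.0, 236.0], 0.47), ([279.0, 253.0], 0.42), ([337.0, 231.0], 0.36)]
beaker [([223.0, 222.0], 0.89), ([226.0, 197.0], 0.58)]
stand []
brush_tip [([266.0, 191.0], 0.7), ([280.0, 202.0], 0.5)]
brush_top [([286.0, 162.0], 0.7), ([260.0, 152.0], 0.67)]
swab_jar [([327.0, 221.0], 0.75)]
oil [([333.0, 229.0], 0.52)]
mount [([343.0, 239.0], 0.69)]
test_block [([271.0, 377.0], 0.7)]
```

```bash
python3 - <<'E'
import cv2
a=cv2.imread("pics/top0.png")[120:320,110:450];b=cv2.imread("pics/side0.png")[130:400,180:400]
cv2.imwrite("pics/a1.png",cv2.resize(a,None,fx=2.3,fy=2.3,interpolation=2)); cv2.imwrite("pics/b1.png",cv2.resize(b,None,fx=2.2,fy=2.2,interpolation=2))
E
```

```text
(no output)
```

View pics/a1.png

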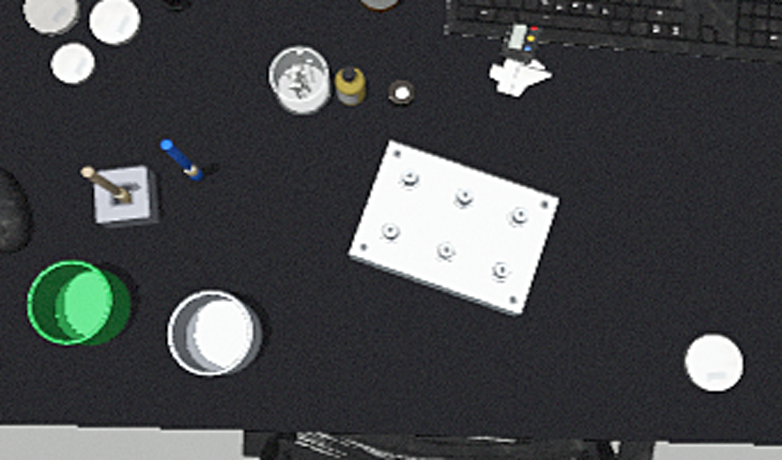

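View pics/b1.png

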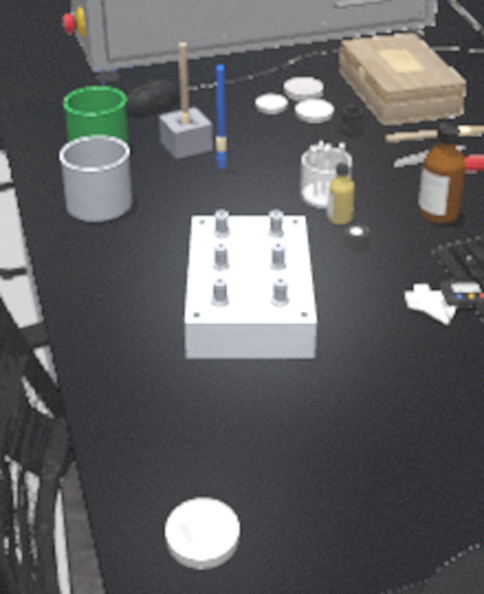

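The wooden brush stands in the grey stand (top px 147,195 to 165,205). The blue look-alike at (190,190) stands free next to it. The steel beaker is at (203,265), the green one at (145,251), and all six bores are occupied. The jar, oil and mount sit beyond the carrier, and the test block is at (420,277).

```bash
python3 - <<'E'
from h import *
np.set_printoptions(precision=3,suppress=True)
read_camera("top");
print("spot",[ (l,[(np.round(q["position"]).tolist(),round(q["score"],2)) for q in spot_in("top",l)]) for l in("stand","brush_tip","beaker")])
print("btop",tri("top",[147,195],"side",[262,151]),tri("top",[146,197],"side",[260,152]))
print("blue top",tri("top",[182,183],"side",[280,160]), "base",onz("side",[280.5,205],0),onz("top",[197,197],0))
print("tip",tri("top",[165,208],"side",[266,191]))
print("stand mouth",onz("top",[163,204],.045),"stand corners top",[onz("top",[110+x/2.3,120+y/2.3],.045)[:2] for x,y in((95,171),(147,167),(153,218),(99,223))])
print("beaker rim L/R/T/B",[onz("top",[110+x/2.3,120+y/2.3],.08)[:2] for x,y in((169,335),(261,333),(213,291),(210,376))])
print("beaker net",onz("top",[206,265],0))
print("green net",onz("top",[151,252],0))
P=np.array([onz("top",[110+x/2.3,120+y/2.3],.05)[:2] for x,y in((391,142),(558,199),(522,312),(349,254))]);print("carrier",P,P.mean(0))
for p in [[280,221],[309,206],[286,194],[305,229],[327,239],[339,214]]: print(onz("top",p,.05)[:2])
print("others",[onz("top",p,0)[:2] for p in([241,157],[260,160],[283,164],[418,277])])
s=state();print(s["clock"],tips_ahead() if callable(tips_ahead) else tips_ahead)
E
```

```text
spot [('stand', [([169.0, 204.0], 0.94)]), ('brush_tip', [([189.0, 192.0], 0.6), ([153.0, 200.0], 0.42)]), ('beaker', [([200.0, 262.0], 0.82), ([143.0, 248.0], 0.68)])]
btop (array([0.605, 0.279, 0.16 ]), np.float64(0.001848824041485922)) (array([0.6  , 0.282, 0.156]), np.float64(0.003535011673998951))
blue top (array([0.639, 0.197, 0.159]), np.float64(0.0011811713059541834)) base [0.639 0.196 0.   ] [0.637 0.193 0.   ]
tip (array([0.607, 0.275, 0.016]), np.float64(0.010992329498950494))
stand mouth [0.607 0.273 0.045] stand corners top [array([0.632, 0.307]), array([0.639, 0.246]), array([0.578, 0.235]), array([0.571, 0.297])]
beaker rim L/R/T/B [array([0.444, 0.199]), array([0.449, 0.098]), array([0.493, 0.153]), array([0.401, 0.151])]
beaker net [0.45  0.157 0.   ]
green net [0.481 0.309 0.   ]
carrier [[ 0.674 -0.038]
 [ 0.611 -0.233]
 [ 0.481 -0.191]
 [ 0.542  0.006]] [ 0.577 -0.114]
[ 0.568 -0.041]
[ 0.61  -0.117]
[ 0.641 -0.055]
[ 0.548 -0.107]
[ 0.523 -0.165]
[ 0.59  -0.197]
others [array([0.757, 0.075]), array([0.749, 0.021]), array([ 0.739, -0.045]), array([ 0.432, -0.416])]
1.3 0.008
```

```bash
cat >> h.py <<'E'
from scipy.spatial.transform import Rotation as Ro
def go(x,y,z,jaw=None):
    """tool-frame shift (cm) to a target TCP, with tool down, and turn vector (deg) to bring jaw axis to yaw jaw (mod 180)"""
    s=state();w,a,b,c=s["ee_rot"];R=Ro.from_quat([a,b,c,w])
    d=R.inv().apply(np.array([x,y,z])-s["ee_pos"])*100
    M=R.as_matrix(); yw=np.degrees(np.arctan2(M[1,1],M[0,1]))
    out=[]
    if jaw is not None:
        for k in(0,180):
            j=np.radians(jaw+k);Y=np.array([np.cos(j),np.sin(j),0]);Z=np.array([0,0,-1.]);T=np.stack([np.cross(Y,Z),Y,Z],1)
            out.append(np.round(np.degrees((R.inv()*Ro.from_matrix(T)).as_rotvec()),2).tolist())
    print("clk %.1f"%s["clock"],"pos",np.round(s["ee_pos"],4),"F",np.round(s["contact_force"],1),"w %.3f"%s["width"],"j6 %.2f"%s["joint_positions"][5],"jaw %.1f"%yw,"| shift",np.round(d,2),"turn",out)
E
python3 -m handwheel '4 -3.76 -1.22 0 0 0 0;4 -3.76 -1.22 0 0 0 0;4 -3.76 -1.22 0 0 0 0;4 -3.76 -1.22 0 0 0 0;4 -3.76 -1.22 0 0 0 0;4 -3.76 -1.22 0 0 0 0;4 -3.76 -1.22 0 0 0 0;4 -3.76 -1.22 0 0 0 0;4 -3.76 -1.22 0 0 0 0;4 -3.76 -1.22 0 0 0 0' 30
python3 -c "from h import *;go(.606,.274,.25,8)"
```

```text
clock: 2.13
ee_pos: [0.4708, 0.3541, 0.2395]
ee_rot: [0.0, 0.115, 0.993, 0.0]
contact_force: [-0.3, 0.6, -0.2]
width: 0.473
clk 2.1 pos [0.4708 0.3541 0.2395] F [-0.3  0.6 -0.2] w 0.473 j6 -0.72 jaw 76.8 | shift [-14.99  -4.72  -1.05] turn [[0.03, -0.01, 68.82], [0.01, 0.03, -111.18]]
```

```bash
python3 -m handwheel '4 -3.7 -1.2 -.25 0 0 0;4 -3.7 -1.2 -.25 0 0 0;4 -3.7 -1.2 -.25 0 0 0;4 -3.7 -1.2 -.25 0 0 0;4 0 0 0 0 0 6.88;4 0 0 0 0 0 6.88;4 0 0 0 0 0 6.88;4 0 0 0 0 0 6.88;4 0 0 0 0 0 6.88;4 0 0 0 0 0 6.88'
python3 -m handwheel '4 0 0 0 0 0 6.88;4 0 0 0 0 0 6.88;4 0 0 0 0 0 6.88;4 0 0 0 0 0 6.88;4 0 0 0 0 0 0'
python3 - <<'E'
from h import *
go(.606,.274,.25,8)
c=cal("wrist");im=read_camera("wrist");cv2.imwrite("pics/w1.png",im)
print(c[0],-c[3].T@c[4],c[3][2])
for l in("stand","brush_top","brush_tip"):
    for q in pinpoint("wrist",l): print(l,q, onz("wrist",q["position"],{"stand":0,"brush_top":.165,"brush_tip":.01}[l],c))
print(proj("wrist",[.605,.279,.165],c),proj("wrist",[.607,.273,.045],c))
E
```

```text
clock: 2.97
ee_pos: [0.6025, 0.2749, 0.2491]
ee_rot: [-0.0, 0.46, 0.888, -0.0]
contact_force: [-0.8, -0.6, 0.6]
width: 0.469
clock: 3.38
ee_pos: [0.6025, 0.275, 0.2492]
ee_rot: [-0.0, 0.657, 0.754, -0.0]
contact_force: [-0.4, 0.6, 0.7]
width: 0.47
clk 3.4 pos [0.6025 0.275  0.2492] F [-0.4  0.6  0.7] w 0.470 j6 0.27 jaw 7.9 | shift [-0.15  0.34 -0.08] turn [[-0.01, -0.0, -0.07], [-0.0, 0.01, 179.93]]
328.6515861661174 [0.59435319 0.34135485 0.38361467] [ 0.03642036 -0.26179078 -0.96443722]
stand {'position': [286.2, 187.6], 'score': 0.97} [0.60762933 0.27015539 0.        ]
brush_top {'position': [283.3, 231.7], 'score': 0.81} [0.60428327 0.26950268 0.165     ]
brush_top {'position': [315.8, 327.5], 'score': 0.67} [0.63935063 0.19686783 0.165     ]
brush_tip {'position': [284.9, 187.5], 'score': 0.82} [0.60578229 0.27192113 0.01      ]
brush_tip {'position': [303.5, 249.8], 'score': 0.68} [0.63880659 0.19901937 0.01      ]
[286.21047614 218.92181333] [286.34226412 192.84439479]
```

View pics/w1.png

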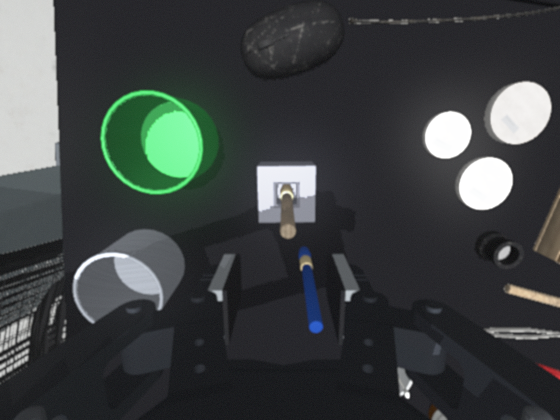

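The wrist view agrees with the earlier measurement: the stand is square to the jaws at (287,190), the wooden handle end is at (287,231), and the blue one is at (315,327). I'm going down on the wooden brush.

```bash
python3 -m handwheel '4 -.43 .2 3 0 0 0;4 0 0 3.5 0 0 0;4 0 0 3.5 0 0 0;4 0 0 3.2 0 0 0;1 0 0 0 0 0 0;1 0 0 0 0 0 0;1 0 0 0 0 0 0;1 0 0 0 0 0 0;1 0 0 0 0 0 0;1 0 0 0 0 0 0' 30
python3 - <<'E'
from h import *
go(.606,.274,.25,8)
c=cal("wrist");im=read_camera("wrist");cv2.imwrite("pics/w2.png",im)
for l in("brush_top","brush_tip","beaker"):
    for n in ("wrist","side"):
        if n=="side": read_camera(n)
        print(n,l,[(np.round(q["position"]).tolist(),round(q["score"],2)) for q in pinpoint(n,l)])
E
```

```text
clock: 4.42
ee_pos: [0.6059, 0.2714, 0.1193]
ee_rot: [0.001, 0.656, 0.755, 0.002]
contact_force: [-0.6, 1.0, -0.3]
width: 0.137
clk 4.4 pos [0.6059 0.2714 0.1193] F [-0.6  1.  -0.3] w 0.137 j6 0.26 jaw 8.0 | shift [  0.27   0.09 -13.07] turn [[0.19, -0.06, 0.04], [0.09, 0.3, -179.96]]
wrist brush_top [([280.0, 356.0], 0.78)]
side brush_top [([284.0, 161.0], 0.63), ([260.0, 152.0], 0.43)]
wrist brush_tip [([282.0, 212.0], 0.9)]
side brush_tip [([279.0, 203.0], 0.72), ([265.0, 193.0], 0.66), ([328.0, 220.0], 0.56)]
wrist beaker [([83.0, 319.0], 0.89), ([123.0, 141.0], 0.81)]
side beaker [([227.0, 197.0], 0.58), ([224.0, 222.0], 0.56)]
```

```bash
python3 -m handwheel '1 0 0 -2 0 0 0;1 0 0 -3.5 0 0 0;1 0 0 -3.5 0 0 0;1 0 0 -3 0 0 0;1 -1.95 -3.48 0 0 0 0;1 -1.95 -3.48 0 0 0 0;1 -1.95 -3.48 0 0 0 0;1 0 0 0 0 0 0'
python3 - <<'E'
from h import *
np.set_printoptions(precision=4,suppress=True)
go(.447,.150,.24,8)
c=cal("wrist");im=read_camera("wrist");cv2.imwrite("pics/w3.png",im)
for q in pinpoint("wrist","beaker"): print(q,onz("wrist",q["position"],0,c))
for q in pinpoint("wrist","brush_tip"): print(q,onz("wrist",q["position"],state()["ee_pos"][2]-.111,c))
read_camera("top")
for q in pinpoint("top","beaker"): print(q,onz("top",q["position"],0))
E
```

```text
clock: 5.58
ee_pos: [0.5022, 0.1942, 0.2361]
ee_rot: [-0.002, 0.656, 0.755, -0.005]
contact_force: [0.1, -0.2, -0.4]
width: 0.129
clk 5.6 pos [0.5022 0.1942 0.2361] F [ 0.1 -0.2 -0.4] w 0.129 j6 0.21 jaw 8.0 | shift [-3.61 -6.09 -0.32] turn [[-0.56, 0.17, -0.03], [0.27, 0.88, 179.97]]
{'position': [233.9, 213.5], 'score': 0.81} [0.4485 0.1518 0.    ]
{'position': [275.9, 74.4], 'score': 0.71} [0.4772 0.3082 0.    ]
{'position': [283.2, 213.5], 'score': 0.71} [0.5021 0.1946 0.1268]
{'position': [404.6, 202.3], 'score': 0.56} [0.592  0.2163 0.1268]
{'position': [205.8, 264.6], 'score': 0.91} [0.4509 0.1575 0.    ]
{'position': [168.3, 205.6], 'score': 0.5} [0.6108 0.2716 0.    ]
{'position': [283.3, 220.0], 'score': 0.22} [ 0.5783 -0.0496  0.    ]
```

View pics/w3.png

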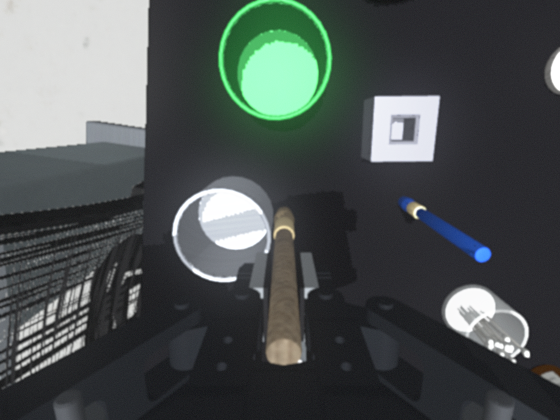

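The brush is held upright in the jaws, tip at (285,215). The steel beaker is at (222,234) and the empty socket at (404,128).

```bash
python3 -m handwheel '1 -1.72 -2.98 0 0 0 0;1 -1.72 -2.98 0 0 0 0;1 0 0 0 0 0 0'
python3 - <<'E'
from h import *
np.set_printoptions(precision=4,suppress=True)
go(.448,.152,.115,8)
c=cal("wrist");im=cv2.imread("pics/w3.png")
print("--w3 used old pose not available")
read_camera("wrist")
for q in pinpoint("wrist","beaker"): print(q,onz("wrist",q["position"],0,c))
for q in pinpoint("wrist","stand"): print("stand",q,onz("wrist",q["position"],0,c))
E
python3 -m handwheel '1 0 0 3 0 0 0;1 0 0 3 0 0 0;1 0 0 3 0 0 0;1 0 0 2.2 0 0 0;1 0 0 .4 0 0 0;1 0 0 .2 0 0 0;1 0 0 0 0 0 0'
python3 -c "from h import *;go(.448,.152,.115,8)"
```

```text
clock: 6.08
ee_pos: [0.4519, 0.154, 0.2365]
ee_rot: [-0.001, 0.656, 0.755, -0.003]
contact_force: [-0.2, 0.4, -1.1]
width: 0.138
clk 6.1 pos [0.4519 0.154  0.2365] F [-0.2  0.4 -1.1] w 0.138 j6 0.17 jaw 8.0 | shift [-0.12 -0.34 12.15] turn [[-0.34, 0.1, 0.01], [-0.16, -0.53, -179.99]]
--w3 used old pose not available
{'position': [280.2, 184.7], 'score': 0.76} [0.448  0.1532 0.    ]
stand {'position': [445.8, 98.1], 'score': 0.8} [0.6097 0.2703 0.    ]
clock: 6.82
ee_pos: [0.4571, 0.1569, 0.1197]
ee_rot: [0.0, 0.656, 0.755, 0.001]
contact_force: [-0.8, 0.3, -0.1]
width: 0.14
clk 6.8 pos [0.4571 0.1569 0.1197] F [-0.8  0.3 -0.1] w 0.140 j6 0.17 jaw 8.1 | shift [-0.36 -0.97  0.47] turn [[0.08, -0.02, 0.06], [0.03, 0.12, -179.94]]
```

```bash
python3 -m handwheel '1 -.3 -.8 .2 0 0 0;1 0 0 .15 0 0 0;1 0 0 .1 0 0 0;1 0 0 0 0 0 0'
python3 -c "from h import *;go(.448,.152,.115,8)"
python3 -m handwheel '1 0 0 .1 0 0 0;1 0 0 .1 0 0 0;1 0 0 0 0 0 0'
python3 -c "from h import *;go(.448,.152,.115,8)"
```

```text
clock: 7.15
ee_pos: [0.4484, 0.152, 0.1154]
ee_rot: [0.0, 0.656, 0.755, 0.001]
contact_force: [-0.2, 0.1, 0.5]
width: 0.138
clk 7.2 pos [0.4484 0.152  0.1154] F [-0.2  0.1  0.5] w 0.138 j6 0.16 jaw 8.0 | shift [ 0.   -0.04  0.04] turn [[0.09, -0.02, 0.03], [0.03, 0.13, -179.97]]
clock: 7.4
ee_pos: [0.4486, 0.1522, 0.1135]
ee_rot: [0.0, 0.656, 0.755, 0.001]
contact_force: [-0.7, -0.6, 5.3]
width: 0.138
clk 7.4 pos [0.4486 0.1522 0.1135] F [-0.7 -0.6  5.3] w 0.138 j6 0.16 jaw 8.0 | shift [-0.01 -0.06 -0.15] turn [[0.07, -0.02, 0.03], [0.02, 0.11, -179.97]]
```

```bash
python3 -m handwheel '1 0 0 -2 0 0 0;1 0 0 -2 0 0 0;1 0 0 -2.2 0 0 0;1 0 0 0 0 0 0;1 0 0 0 0 0 0;1 0 0 2 0 0 0;1 0 0 2 0 0 0;1 0 0 1.8 0 0 0;1 0 0 .2 0 0 0;1 0 0 .2 0 0 0'
python3 -c "from h import *;go(.448,.152,.114,8)"
python3 -m handwheel '1 0 0 0 0 0 0;1 0 0 0 0 0 0'
```

```text
clock: 8.23
ee_pos: [0.4476, 0.1518, 0.1124]
ee_rot: [-0.001, 0.656, 0.755, -0.001]
contact_force: [-3.3, -1.2, 18.2]
width: 0.136
clk 8.2 pos [0.4476 0.1518 0.1124] F [-3.3 -1.2 18.2] w 0.136 j6 0.16 jaw 8.0 | shift [ 0.01  0.04 -0.16] turn [[-0.13, 0.02, 0.03], [-0.03, -0.21, -179.97]]
clock: 8.4
ee_pos: [0.4474, 0.1518, 0.1125]
ee_rot: [-0.001, 0.656, 0.755, -0.001]
contact_force: [-1.4, -0.1, 7.1]
width: 0.136
```

```bash
python3 -m handwheel '1 0 0 -2 0 0 0;1 0 0 -2 0 0 0;1 0 0 -2.2 0 0 0;1 0 0 0 0 0 0;1 0 0 0 0 0 0;1 0 0 2 0 0 0;1 0 0 2 0 0 0;1 0 0 1.8 0 0 0;1 0 0 .2 0 0 0;1 0 0 .1 0 0 0'
python3 -m handwheel '1 0 0 0 0 0 0'
python3 -c "from h import *;go(.448,.152,.114,8)"
```

```text
clock: 9.23
ee_pos: [0.4466, 0.1516, 0.1117]
ee_rot: [-0.001, 0.656, 0.755, -0.002]
contact_force: [-0.9, -0.6, 4.9]
width: 0.138
clock: 9.32
ee_pos: [0.4469, 0.1516, 0.1122]
ee_rot: [-0.001, 0.656, 0.755, -0.002]
contact_force: [0.5, -0.5, -0.4]
width: 0.14
clk 9.3 pos [0.4469 0.1516 0.1122] F [ 0.5 -0.5 -0.4] w 0.140 j6 0.16 jaw 8.0 | shift [ 0.02  0.11 -0.18] turn [[-0.21, 0.03, 0.03], [-0.05, -0.34, -179.97]]
```

```bash
python3 -m handwheel '1 0 0 -3 0 0 0;1 0 0 -3.5 0 0 0;1 0 0 -3.5 0 0 0;1 0 0 -2.5 0 0 0;1 1.92 3.5 0 0 0 0;1 1.92 3.5 0 0 0 0;1 1.92 3.5 0 0 0 0;1 1.92 3.5 0 0 0 0;1 0 0 0 0 0 0;1 0 0 0 0 0 0'
python3 - <<'E'
from h import *
np.set_printoptions(precision=4,suppress=True)
go(.607,.271,.24,8)
c=cal("wrist");im=read_camera("wrist");cv2.imwrite("pics/w4.png",im)
for l,z in(("stand",0),("brush_tip",state()["ee_pos"][2]-.108)):
  for q in pinpoint("wrist",l): print(l,q,onz("wrist",q["position"],z,c))
print("predicted",proj("wrist",[.607,.271,.045],c))
np.save("w4c.npy",np.array([*c[:3],*c[3].ravel(),*c[4]]))
E
```

```text
clock: 10.15
ee_pos: [0.5766, 0.2484, 0.2363]
ee_rot: [-0.001, 0.655, 0.755, -0.002]
contact_force: [-0.8, -1.1, 0.2]
width: 0.138
clk 10.2 pos [0.5766 0.2484 0.2363] F [-0.8 -1.1  0.2] w 0.138 j6 0.25 jaw 8.1 | shift [ 1.81  3.32 -0.38] turn [[-0.19, 0.05, 0.09], [-0.07, -0.31, -179.91]]
brush_tip {'position': [284.4, 215.1], 'score': 0.82} [0.5781 0.2485 0.129 ]
brush_tip {'position': [328.7, 236.8], 'score': 0.78} [0.6147 0.2361 0.129 ]
predicted [316.3549 174.9311]
```

View pics/w4.png

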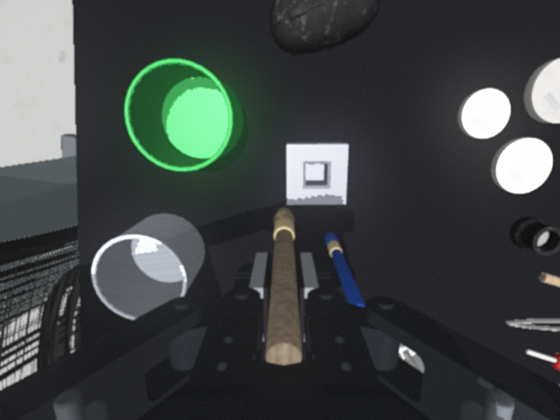

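The mouth of the socket is at (317,174) against a predicted (316,175), so the stand pose is confirmed. Now I insert the brush.

```bash
python3 -m handwheel '1 .92 1.7 0 0 0 0;1 .92 1.7 0 0 0 0;1 0 0 0 0 0 0;1 0 0 2.5 0 0 0;1 0 0 2.5 0 0 0;1 0 0 1.5 0 0 0;1 0 0 0 0 0 0'
python3 -c "from h import *;go(.607,.271,.12,8)"
```

```text
clock: 10.88
ee_pos: [0.6039, 0.2687, 0.1704]
ee_rot: [-0.002, 0.656, 0.755, -0.004]
contact_force: [-0.8, 0.1, -1.3]
width: 0.138
clk 10.9 pos [0.6039 0.2687 0.1704] F [-0.8  0.1 -1.3] w 0.138 j6 0.26 jaw 8.0 | shift [0.19 0.37 5.04] turn [[-0.45, 0.13, 0.01], [-0.2, -0.71, -179.99]]
```

```bash
python3 -m handwheel '1 .2 .35 .8 .2 .0 0;1 0 0 1.2 0 0 0;1 0 0 1.2 0 0 0;1 0 0 1 0 0 0;1 0 0 .7 0 0 0;1 0 0 0 0 0 0'
python3 -c "from h import *;go(.607,.271,.12,8)"
```

```text
clock: 11.38
ee_pos: [0.6131, 0.2756, 0.1386]
ee_rot: [0.001, 0.656, 0.755, 0.007]
contact_force: [-10.8, -1.1, 45.5]
width: 0.135
clk 11.4 pos [0.6131 0.2756 0.1386] F [-10.8  -1.1  45.5] w 0.135 j6 0.26 jaw 8.0 | shift [-0.38 -0.69  1.85] turn [[0.66, -0.38, 0.0], [0.6, 1.03, -180.0]]
```

```bash
python3 -m handwheel '1 0 0 -1.5 0 0 0;1 0 0 -1.5 0 0 0;1 0 0 0 0 0 0;1 0 0 0 0 0 0;1 0 0 0 0 0 0'
python3 - <<'E'
from h import *
np.set_printoptions(precision=4,suppress=True)
go(.607,.271,.12,8)
c=cal("wrist");im=read_camera("wrist");cv2.imwrite("pics/w5.png",cv2.resize(im[100:400,180:420],None,fx=2,fy=2))
for l,z in(("stand",0),("brush_tip",.06),("brush_top",.22)):
  for q in pinpoint("wrist",l): print(l,q,onz("wrist",q["position"],z,c))
print("predicted",proj("wrist",[.607,.271,.045],c))
E
```

```text
clock: 11.8
ee_pos: [0.61, 0.2729, 0.1543]
ee_rot: [-0.001, 0.656, 0.755, -0.002]
contact_force: [-0.3, 0.2, -0.7]
width: 0.136
clk 11.8 pos [0.61   0.2729 0.1543] F [-0.3  0.2 -0.7] w 0.136 j6 0.26 jaw 8.0 | shift [-0.15 -0.31  3.43] turn [[-0.24, 0.0, 0.03], [-0.01, -0.37, -179.97]]
stand {'position': [279.6, 202.6], 'score': 0.6} [0.6073 0.2711 0.    ]
brush_tip {'position': [284.3, 222.7], 'score': 0.79} [0.6117 0.2709 0.06  ]
predicted [278.3273 216.1307]
```

View pics/w5.png

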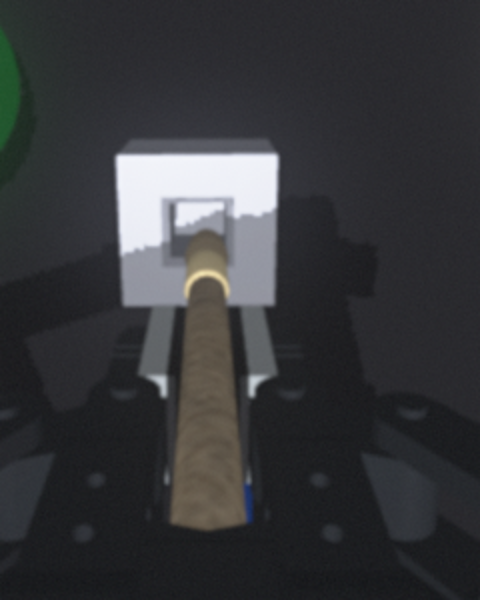

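The brush tip is about 4 mm to the +x side of the socket mouth (crop 207,240 against 198,232). I correct that and go down slowly.

```bash
python3 -m handwheel '1 -.15 -.32 0 -.2 0 0;1 0 0 0 0 0 0;1 0 0 .4 0 0 0;1 0 0 .4 0 0 0;1 0 0 0 0 0 0'
python3 -c "from h import *;go(.607,.271,.12,8)"
```

```text
clock: 12.42
ee_pos: [0.6068, 0.2709, 0.1456]
ee_rot: [-0.0, 0.656, 0.755, -0.001]
contact_force: [-0.4, -0.1, 0.2]
width: 0.136
clk 12.4 pos [0.6068 0.2709 0.1456] F [-0.4 -0.1  0.2] w 0.136 j6 0.26 jaw 8.0 | shift [0.01 0.03 2.56] turn [[-0.11, 0.03, 0.03], [-0.04, -0.17, -179.97]]
```

```bash
python3 -m handwheel '1 0 0 .5 0 0 0;1 0 0 .5 0 0 0;1 0 0 .5 0 0 0;1 0 0 .3 0 0 0;1 0 0 0 0 0 0'
python3 -c "from h import *;go(.607,.271,.12,8)"
```

```text
clock: 12.83
ee_pos: [0.6068, 0.2709, 0.1276]
ee_rot: [-0.0, 0.656, 0.755, -0.001]
contact_force: [-0.2, -0.4, -0.2]
width: 0.136
clk 12.8 pos [0.6068 0.2709 0.1276] F [-0.2 -0.4 -0.2] w 0.136 j6 0.26 jaw 8.0 | shift [0.   0.02 0.76] turn [[-0.11, 0.02, 0.03], [-0.04, -0.17, -179.97]]
```

```bash
python3 -m handwheel '1 0 0 .5 0 0 0;1 0 0 .4 0 0 0;1 0 0 .2 0 0 0;1 0 0 0 0 0 0'
python3 -m handwheel '1 0 0 .2 0 0 0;1 0 0 .2 0 0 0;1 0 0 0 0 0 0'
```

```text
clock: 13.17
ee_pos: [0.607, 0.271, 0.1171]
ee_rot: [-0.0, 0.656, 0.755, -0.001]
contact_force: [0.2, 0.7, -0.1]
width: 0.137
clock: 13.42
ee_pos: [0.6072, 0.2711, 0.1135]
ee_rot: [-0.0, 0.656, 0.755, -0.0]
contact_force: [0.1, -0.6, 0.2]
width: 0.139
```

```bash
python3 -m handwheel '1 0 0 .2 0 0 0;1 0 0 .2 0 0 0;1 0 0 0 0 0 0'
python3 -m handwheel '1 0 0 .2 0 0 0;1 0 0 .2 0 0 0;1 0 0 0 0 0 0'
python3 -c "from h import *;go(.607,.271,.12,8)"
```

```text
clock: 13.67
ee_pos: [0.6071, 0.271, 0.1094]
ee_rot: [-0.0, 0.656, 0.755, -0.0]
contact_force: [-0.4, 0.9, -1.0]
width: 0.131
clock: 13.92
ee_pos: [0.6071, 0.271, 0.1053]
ee_rot: [-0.0, 0.656, 0.755, -0.0]
contact_force: [-0.0, -0.9, 0.8]
width: 0.138
clk 13.9 pos [0.6071 0.271  0.1053] F [-0.  -0.9  0.8] w 0.138 j6 0.26 jaw 8.0 | shift [-0.   -0.01 -1.47] turn [[-0.05, 0.01, 0.03], [-0.01, -0.08, -179.97]]
```

```bash
python3 -m handwheel '1 0 0 .15 0 0 0;1 0 0 .15 0 0 0;1 0 0 0 0 0 0'
python3 -m handwheel '1 0 0 .15 0 0 0;1 0 0 .15 0 0 0;1 0 0 0 0 0 0'
python3 - <<'E'
from h import *
read_camera("side")
for l in("brush_tip","brush_top"):print(l,[(np.round(q["position"]).tolist(),round(q["score"],2)) for q in pinpoint("side",l)])
print(proj("side",[.606,.271,.168]),proj("side",[.606,.271,.178]))
E
```

```text
clock: 14.17
ee_pos: [0.6074, 0.2712, 0.103]
ee_rot: [0.0, 0.656, 0.755, 0.0]
contact_force: [0.0, -0.1, -0.2]
width: 0.137
clock: 14.42
ee_pos: [0.6077, 0.2713, 0.1028]
ee_rot: [0.0, 0.656, 0.755, 0.001]
contact_force: [-3.3, -1.5, 13.6]
width: 0.135
brush_tip [([280.0, 206.0], 0.53), ([264.0, 193.0], 0.51)]
brush_top [([282.0, 162.0], 0.64), ([262.0, 152.0], 0.54)]
[262.98427724 149.61691276] [262.87635651 146.67164638]
```

Floor contact, and the brush top sits at its original side pixel, so the brush is seated. Releasing and retreating.

```bash
python3 -m handwheel '4 0 0 -.1 0 0 0;4 0 0 0 0 0 0;4 0 0 0 0 0 0;4 0 0 0 0 0 0;4 0 0 -2 0 0 0;4 0 0 -3 0 0 0;4 0 0 -3.5 0 0 0;4 0 0 -3.5 0 0 0;4 0 0 -3 0 0 0;4 0 0 0 0 0 0'
python3 - <<'E'
from h import *
np.set_printoptions(precision=4,suppress=True)
go(.61,-.117,.25,-18)
read_camera("top");
for l,z in(("brush_top",.168),("stem_0",.05),("beaker",0),("carrier_top",.05)):
  for q in pinpoint("top",l): print(l,np.round(q["position"]),round(q["score"],2),onz("top",q["position"],z)[:2])
E
```

```text
clock: 15.4
ee_pos: [0.6101, 0.2723, 0.2587]
ee_rot: [0.003, 0.656, 0.755, 0.006]
contact_force: [0.9, 0.5, 1.1]
width: 0.467
clk 15.4 pos [0.6101 0.2723 0.2587] F [0.9 0.5 1.1] w 0.467 j6 0.26 jaw 8.0 | shift [-38.55  -5.46   0.66] turn [[0.72, -0.38, 26.03], [0.53, 0.98, -153.96]]
brush_top [289. 192.] 0.69 [ 0.6202 -0.062 ]
brush_top [182. 184.] 0.63 [0.6325 0.1944]
brush_top [147. 196.] 0.46 [0.6017 0.2753]
brush_top [168. 207.] 0.27 [0.5773 0.2247]
stem_0 [338. 215.] 0.64 [ 0.5868 -0.193 ]
stem_0 [282. 220.] 0.62 [ 0.5714 -0.0448]
stem_0 [238. 160.] 0.56 [0.7312 0.0771]
stem_0 [287. 196.] 0.53 [ 0.636  -0.0571]
stem_0 [304. 230.] 0.47 [ 0.5463 -0.1057]
stem_0 [329. 238.] 0.46 [ 0.5265 -0.1699]
stem_0 [312. 203.] 0.41 [ 0.6177 -0.1243]
beaker [153. 250.] 0.87 [0.4853 0.305 ]
beaker [206. 262.] 0.74 [0.4565 0.1562]
beaker [169. 207.] 0.46 [0.6077 0.2703]
carrier_top [306. 220.] 0.56 [ 0.5708 -0.109 ]
```

```bash
python3 -m handwheel '4 -3.85 -.6 0 0 0 0;4 -3.85 -.6 0 0 0 0;4 -3.85 -.6 0 0 0 0;4 -3.85 -.6 0 0 0 0;4 -3.85 -.6 0 0 0 0;4 -3.85 -.6 0 0 0 0;4 -3.85 -.6 0 0 0 0;4 -3.85 -.6 0 0 0 0;4 -3.85 -.6 0 0 0 0;4 0 0 0 0 0 6.5'
python3 -m handwheel '4 0 0 0 0 0 6.5;4 0 0 0 0 0 6.5;4 0 0 0 0 0 6.5;4 0 0 0 0 0 0;4 0 0 0 0 0 0'
cat > fit.py <<'E'
from h import *
from itertools import product
from scipy.optimize import linear_sum_assignment
B=np.array([[x,y] for y in(66,0,-66) for x in(-33,33)])/1e3
def fit(P,c0=(.577,-.114),yaw=-18.5):
    a=np.radians(yaw);c=np.array(c0);P=np.array(P)
    for _ in range(6):
        R=np.array([[np.cos(a),-np.sin(a)],[np.sin(a),np.cos(a)]])
        W=B@R.T+c;D=np.linalg.norm(P[:,None]-W[None],axis=2);i,j=linear_sum_assignment(np.minimum(D,.03))
        k=D[i,j]<.02;i,j=i[k],j[k]
        p,b=P[i],B[j];pm,bm=p.mean(0),b.mean(0);pp,bb=p-pm,b-bm
        a=np.arctan2((bb[:,0]*pp[:,1]-bb[:,1]*pp[:,0]).sum(),(bb*pp).sum())
        R=np.array([[np.cos(a),-np.sin(a)],[np.sin(a),np.cos(a)]]);c=pm-R@bm
    W=B@R.T+c
    print("n",len(i),"yaw %.2f"%np.degrees(a),"c",np.round(c,4),"res mm",np.round((p-W[j])*1e3,1).tolist());print(np.round(W,4).tolist());return W
E
python3 - <<'E'
from fit import *
go(.577,-.114,.25,-18)
for n in("wrist","top"):
    c=cal(n);im=read_camera(n);cv2.imwrite(f"pics/{n}6.png",im)
    L=[q for q in pinpoint(n,"stem_0")]
    print([ (np.round(q["position"]).tolist(),round(q["score"],2)) for q in L])
    fit([onz(n,q["position"],.05,c)[:2] for q in L])
    for l in("carrier_top",):
        for q in pinpoint(n,l): print(l,q,onz(n,q["position"],.05,c))
E
```

```text
clock: 16.48
ee_pos: [0.6012, -0.0861, 0.2488]
ee_rot: [-0.0, 0.7, 0.714, -0.002]
contact_force: [0.2, 0.9, -0.1]
width: 0.472
clock: 16.9
ee_pos: [0.6018, -0.0795, 0.2494]
ee_rot: [-0.001, 0.808, 0.589, -0.001]
contact_force: [-1.0, -0.2, -0.4]
width: 0.47
clk 16.9 pos [ 0.6018 -0.0795  0.2494] F [-1.  -0.2 -0.4] w 0.470 j6 0.16 jaw -17.8 | shift [-4.05 -1.3  -0.06] turn [[-0.15, 0.02, 0.2], [-0.03, -0.24, -179.8]]
[([308.0, 234.0], 0.97), ([245.0, 226.0], 0.84), ([241.0, 168.0], 0.77), ([246.0, 287.0], 0.76), ([304.0, 287.0], 0.73), ([306.0, 168.0], 0.55)]
n 6 yaw -18.23 c [ 0.5811 -0.1168] res mm [[1.0, -4.0], [2.1, 3.5], [-1.3, 0.9], [0.4, -1.3], [-0.8, -0.4], [-1.3, 1.3]]
[[0.5704, -0.0437], [0.6331, -0.0644], [0.5498, -0.1064], [0.6125, -0.1271], [0.5291, -0.1691], [0.5918, -0.1898]]
carrier_top {'position': [273.9, 229.8], 'score': 0.61} [ 0.57996052 -0.11587023  0.05      ]
[([282.0, 224.0], 0.62), ([308.0, 205.0], 0.5)]
n 2 yaw -7.29 c [ 0.5818 -0.1132] res mm [[2.2, -2.9], [-2.2, 2.9]]
[[0.5575, -0.0436], [0.6229, -0.0519], [0.5491, -0.109], [0.6146, -0.1174], [0.5407, -0.1745], [0.6062, -0.1829]]
carrier_top {'position': [310.6, 220.3], 'score': 0.86} [ 0.57167073 -0.12168186  0.05      ]
```

View pics/wrist6.png

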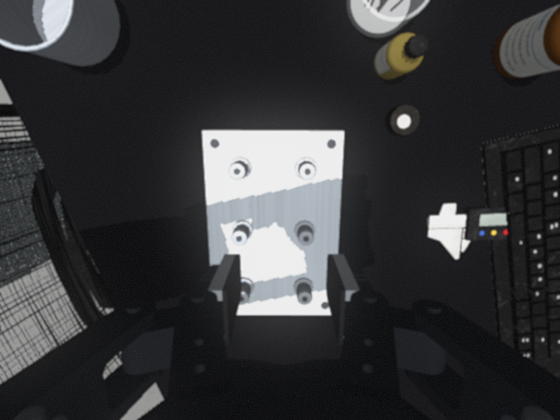

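All six stems show, with tops at about (239,169), (307,170), (241,233), (306,233), (245,290) and (304,291).

```bash
python3 - <<'E'
from fit import *
c=cal("wrist")
im=cv2.imread("pics/wrist6.png")
fit([onz("wrist",p,.078,c)[:2] for p in[(239,169),(307.5,170),(241,233),(306.5,233),(245,290),(304,291.5)]])
# carrier fixing holes / top corners
q=np.array([onz("wrist",p,.05,c)[:2] for p in[(202,130),(344.5,130),(331,316)]]);print(q, (q[0]+q[2])/2)
cv2.imwrite("pics/crop6.png",cv2.resize(im[120:320,190:360],None,fx=3.5,fy=3,interpolation=2)[:, :])
go(.5704,-.0437,.2)
E
```

```text
n 6 yaw -18.06 c [ 0.5832 -0.1111] res mm [[-0.2, -3.1], [-2.4, -3.2], [0.7, -0.1], [-0.8, 0.5], [3.9, 2.9], [-1.3, 3.0]]
[[0.5723, -0.0381], [0.635, -0.0586], [0.5518, -0.1009], [0.6146, -0.1213], [0.5313, -0.1636], [0.5941, -0.1841]]
[[ 0.54576044  0.00391195]
 [ 0.67966547 -0.03941924]
 [ 0.6104828  -0.23577468]] [ 0.57812162 -0.11593136]
clk 17.2 pos [ 0.6023 -0.0794  0.2507] F [-0.2  0.1 -0.1] w 0.474 j6 0.16 jaw -17.9 | shift [ 2.42 -4.13  5.07] turn []
```

View pics/crop6.png

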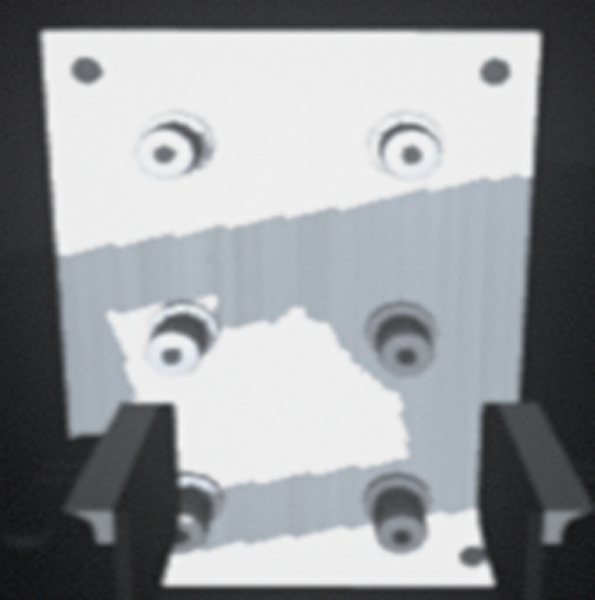

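```bash
python3 - <<'E'
from fit import *
c=cal("wrist")
fit([onz("wrist",p,.078,c)[:2] for p in[(236.6,171),(307.4,171.3),(238.9,238),(306,238.3),(242.9,297.3),(304.6,298.7)]])
E
```

```text
n 6 yaw -17.91 c [ 0.5805 -0.1156] res mm [[-0.1, 0.4], [-0.0, 0.0], [-0.4, 0.2], [-0.2, -0.2], [1.5, 0.3], [-0.7, -0.7]]
[[0.5694, -0.0426], [0.6322, -0.0629], [0.5491, -0.1054], [0.6119, -0.1257], [0.5289, -0.1682], [0.5917, -0.1885]]
```

The fit is good to under 1 mm: carrier centre (0.5805, −0.1156), yaw −17.9°. On to stem A at (0.5694, −0.0426).

```bash
python3 -m handwheel '4 1.25 -2.1 1 0 0 0;4 1.25 -2.1 2 0 0 0;4 0 0 3 0 0 0;4 0 0 3 0 0 0;4 0 0 3 0 0 0;4 0 0 3 0 0 0;4 0 0 1 0 0 0;4 0 0 0 0 0 0'
python3 -c "from h import *;go(.5694,-.0426,.064,-17.9)"
```

```text
clock: 17.87
ee_pos: [0.5682, -0.0425, 0.0883]
ee_rot: [-0.002, 0.809, 0.588, -0.002]
contact_force: [0.3, 0.1, 0.4]
width: 0.468
clk 17.9 pos [ 0.5682 -0.0425  0.0883] F [0.3 0.1 0.4] w 0.468 j6 0.22 jaw -17.9 | shift [0.03 0.13 2.43] turn [[-0.33, 0.07, -0.04], [0.11, 0.52, 179.96]]
```

```bash
python3 -m handwheel '4 0 .1 .8 0 0 0;4 0 0 .8 0 0 0;4 0 0 .7 0 0 0;4 0 0 0 0 0 0'
python3 -c "from h import *;go(.5694,-.0426,.064,-17.9)"
python3 -m handwheel '1 0 0 0 0 0 0;1 0 0 0 0 0 0;1 0 0 0 0 0 0;1 0 0 0 0 0 0;1 0 0 0 0 0 0' 70
python3 -c "from h import *;go(.5694,-.0426,.064,-17.9)"
```

```text
clock: 18.2
ee_pos: [0.5707, -0.0431, 0.0672]
ee_rot: [-0.0, 0.809, 0.588, -0.0]
contact_force: [-0.3, 0.1, 0.5]
width: 0.469
clk 18.2 pos [ 0.5707 -0.0431  0.0672] F [-0.3  0.1  0.5] w 0.469 j6 0.22 jaw -18.0 | shift [ 0.   -0.13  0.32] turn [[-0.05, 0.01, -0.07], [0.01, 0.08, 179.93]]
clock: 18.62
ee_pos: [0.5698, -0.0426, 0.0686]
ee_rot: [-0.001, 0.809, 0.588, -0.001]
contact_force: [-4.2, 0.5, 5.2]
width: 0.155
clk 18.6 pos [ 0.5698 -0.0426  0.0686] F [-4.2  0.5  5.2] w 0.155 j6 0.22 jaw -18.0 | shift [-0.01 -0.04  0.46] turn [[-0.13, -0.0, -0.07], [-0.0, 0.21, 179.93]]
```

```bash
python3 -m handwheel '1 0 0 0 0 0 0;1 0 0 0 0 0 0'
python3 -m handwheel '1 0 0 -.15 0 0 0;1 0 0 -.1 0 0 0;1 0 0 0 0 0 0;1 0 0 0 0 0 0'
python3 -c "from h import *;go(.5694,-.0426,.064,-17.9);read_camera('wrist');cv2.imwrite('pics/w7.png',read_camera('wrist')[150:400,160:420])"
```

```text
clock: 18.78
ee_pos: [0.5698, -0.0426, 0.0686]
ee_rot: [-0.001, 0.809, 0.588, -0.001]
contact_force: [-4.7, 1.5, 6.5]
width: 0.156
clock: 19.12
ee_pos: [0.5699, -0.0428, 0.0701]
ee_rot: [-0.001, 0.809, 0.588, -0.001]
contact_force: [-5.1, 1.8, 1.2]
width: 0.153
clk 19.1 pos [ 0.5699 -0.0428  0.0701] F [-5.1  1.8  1.2] w 0.153 j6 0.22 jaw -18.0 | shift [ 0.01 -0.05  0.61] turn [[-0.15, 0.01, -0.07], [0.02, 0.24, 179.93]]
```

View pics/w7.png

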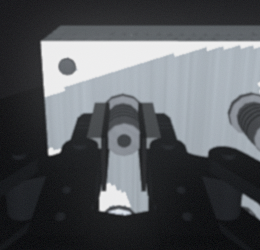

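The stem is gripped centrally and upright. I keep pulling in small steps.

```bash
for i in 1 ; do python3 -m handwheel '1 0 0 -.15 0 0 0;1 0 0 -.1 0 0 0;1 0 0 0 0 0 0;1 0 0 0 0 0 0'; done
python3 -m handwheel '1 0 0 -.1 0 0 0;1 0 0 -.1 0 0 0;1 0 0 0 0 0 0;1 0 0 0 0 0 0'
python3 -m handwheel '1 0 0 -.1 0 0 0;1 0 0 -.05 0 0 0;1 0 0 0 0 0 0;1 0 0 0 0 0 0'
```

```text
clock: 19.55
ee_pos: [0.57, -0.0429, 0.0724]
ee_rot: [-0.001, 0.809, 0.588, -0.001]
contact_force: [-4.5, 1.7, -2.1]
width: 0.15
clock: 19.88
ee_pos: [0.57, -0.0429, 0.0744]
ee_rot: [-0.001, 0.809, 0.588, -0.001]
contact_force: [-4.9, 2.0, -1.6]
width: 0.153
clock: 20.22
ee_pos: [0.5701, -0.0429, 0.0759]
ee_rot: [-0.001, 0.809, 0.588, -0.001]
contact_force: [-5.6, 2.0, -2.8]
width: 0.156
```

About 2 N at 7 mm of lift, so this clip has failed. I draw the stem right out.

```bash
python3 -m handwheel '1 0 0 -.5 0 0 0;1 0 0 -1 0 0 0;1 0 0 -1.5 0 0 0;1 0 0 -1.5 0 0 0;1 0 0 -2 0 0 0;1 0 0 -3 0 0 0;1 0 0 -3 0 0 0;1 0 0 0 0 0 0'
python3 - <<'E'
from h import *
np.set_printoptions(precision=4,suppress=True)
go(.448,.152,.19,-18)
c=cal("wrist");im=read_camera("wrist");cv2.imwrite("pics/w8.png",im)
for n in("wrist","top"):
  if n=="top": c=None;read_camera(n)
  for q in pinpoint(n,"beaker"): print(n,q,onz(n,q["position"],0,c))
E
```

```text
clock: 20.88
ee_pos: [0.577, -0.044, 0.2103]
ee_rot: [0.007, 0.809, 0.588, 0.008]
contact_force: [0.5, -0.3, 1.0]
width: 0.155
clk 20.9 pos [ 0.577  -0.044   0.2103] F [ 0.5 -0.3  1. ] w 0.155 j6 0.22 jaw -18.0 | shift [ 14.66 -18.35   1.72] turn [[1.16, -0.22, 0.04], [0.35, 1.82, -179.95]]
wrist {'position': [82.3, 41.1], 'score': 0.73} [0.4463 0.1494 0.    ]
wrist {'position': [344.0, 203.6], 'score': 0.29} [ 0.6399 -0.0798  0.    ]
top {'position': [205.4, 264.0], 'score': 0.58} [0.4524 0.1587 0.    ]
```

View pics/w8.png

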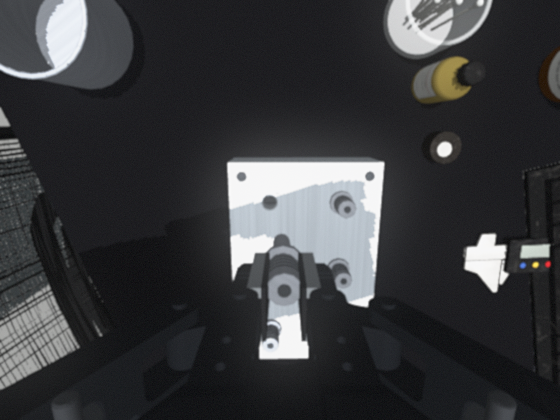

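The stem is in the jaws and its bore at (270,202) is empty. I carry it to the beaker.

```bash
python3 -m handwheel '1 2.44 -3.06 0 0 0 0;1 2.44 -3.06 0 0 0 0;1 2.44 -3.06 0 0 0 0;1 2.44 -3.06 0 0 0 0;1 2.44 -3.06 0 0 0 0;1 2.44 -3.06 0 0 0 0;1 0 0 0 0 0 0;1 0 0 0 0 0 0'
python3 - <<'E'
from h import *
go(.448,.152,.07,-18)
c=cal("wrist");read_camera("wrist")
for q in pinpoint("wrist","beaker"): print(q,onz("wrist",q["position"],0,c))
E
```

```text
clock: 21.75
ee_pos: [0.4405, 0.1541, 0.2007]
ee_rot: [0.0, 0.808, 0.59, -0.0]
contact_force: [0.7, -0.6, 0.1]
width: 0.158
clk 21.8 pos [0.4405 0.1541 0.2007] F [ 0.7 -0.6  0.1] w 0.158 j6 0.62 jaw -17.7 | shift [ 0.04  0.78 13.07] turn [[-0.02, 0.04, 0.27], [-0.06, -0.03, -179.73]]
{'position': [270.4, 19.5], 'score': 0.91} [0.47867064 0.30880995 0.        ]
{'position': [288.9, 193.7], 'score': 0.84} [0.44614003 0.14969614 0.        ]
```

```bash
python3 -m handwheel '1 -.1 .6 2 0 0 0;1 0 0 2.5 0 0 0;1 0 0 2.5 0 0 0;1 0 0 2.5 0 0 0;1 0 0 2 0 0 0;1 0 0 1.5 0 0 0;1 0 0 .4 0 0 0;1 0 0 0 0 0 0'
python3 -m handwheel '3.2 0 0 0 0 0 0;3.2 0 0 0 0 0 0;3.2 0 0 0 0 0 0;3.2 0 0 0 0 0 0'
python3 -c "from h import *;go(.448,.152,.2,-17.9)"
python3 -m handwheel '3.2 0 0 -3 0 0 0;3.2 0 0 -3.5 0 0 0;3.2 0 0 -3.5 0 0 0;3.2 0 0 -3.5 0 0 0;3.2 0 0 0 0 0 0'
python3 -c "
from h import *
go(.6322,-.0629,.15,-17.9);c=cal('wrist');im=read_camera('wrist');cv2.imwrite('pics/w9.png',im)
for q in pinpoint('wrist','stem_0'):print(q)
for q in pinpoint('wrist','beaker'):print(q,onz('wrist',q['position'],0,c))"
```

```text
clock: 22.52
ee_pos: [0.447, 0.1487, 0.0661]
ee_rot: [-0.0, 0.809, 0.587, -0.001]
contact_force: [-0.5, 0.7, -0.6]
width: 0.155
clock: 22.85
ee_pos: [0.4476, 0.1502, 0.0682]
ee_rot: [0.0, 0.809, 0.588, 0.001]
contact_force: [0.3, -0.2, -0.2]
width: 0.374
clk 22.9 pos [0.4476 0.1502 0.0682] F [ 0.3 -0.2 -0.2] w 0.374 j6 0.61 jaw -18.0 | shift [ 2.100e-01  1.000e-02 -1.318e+01] turn [[0.1, -0.07, -0.07], [-0.11, -0.16, 179.93]]
clock: 23.27
ee_pos: [0.4507, 0.1513, 0.2096]
ee_rot: [0.002, 0.809, 0.588, 0.007]
contact_force: [1.0, 0.6, 1.1]
width: 0.378
clk 23.3 pos [0.4507 0.1513 0.2096] F [1.  0.6 1.1] w 0.378 j6 0.61 jaw -18.0 | shift [-14.84  23.79   6.13] turn [[0.72, -0.51, -0.05], [-0.8, -1.12, 179.94]]
{'position': [275.8, 204.1], 'score': 0.92}
{'position': [507.5, 340.7], 'score': 0.86}
{'position': [279.1, 190.3], 'score': 0.73}
{'position': [275.4, 193.3], 'score': 0.97} [0.44555106 0.15107175 0.        ]
{'position': [254.0, 27.0], 'score': 0.78} [0.47650233 0.30855017 0.        ]
```

View pics/w9.png

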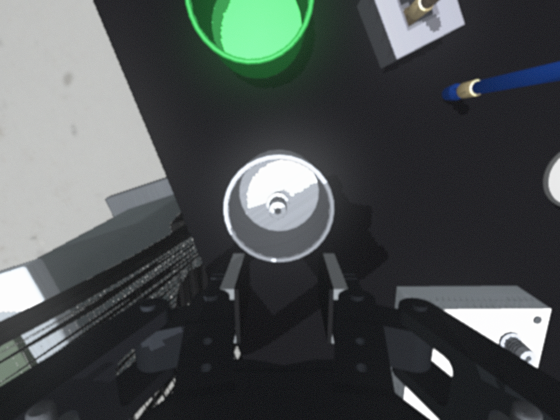

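Stem A stands at the middle of the beaker (278,205), and the brush is back in its stand. Next is stem B.

```bash
python3 -m handwheel '4 -2.12 3.4 0 0 0 0;4 -2.12 3.4 0 0 0 0;4 -2.12 3.4 0 0 0 0;4 -2.12 3.4 0 0 0 0;4 -2.12 3.4 0 0 0 0;4 -2.12 3.4 0 0 0 0;4 -2.12 3.4 0 0 0 0;4 0 0 3 0 0 0;4 0 0 3 0 0 0;4 0 0 0 0 0 0'
python3 -c "from h import *;go(.6322,-.0629,.068,-17.9)"
```

```text
clock: 24.25
ee_pos: [0.6228, -0.0647, 0.134]
ee_rot: [-0.006, 0.809, 0.588, -0.006]
contact_force: [-1.3, 0.5, -0.6]
width: 0.467
clk 24.2 pos [ 0.6228 -0.0647  0.134 ] F [-1.3  0.5 -0.6] w 0.467 j6 0.19 jaw -18.0 | shift [0.49 0.95 6.58] turn [[-0.92, 0.17, -0.14], [0.27, 1.44, 179.86]]
```

```bash
python3 -m handwheel '4 .25 .6 1.5 0 0 0;4 0 0 1.5 0 0 0;4 0 0 1.3 0 0 0;4 0 0 0 0 0 0;4 0 0 0 0 0 0'
python3 -c "from h import *;go(.6322,-.0629,.068,-17.9)"
```

```text
clock: 24.67
ee_pos: [0.6343, -0.0635, 0.0994]
ee_rot: [-0.0, 0.809, 0.588, -0.0]
contact_force: [0.1, 0.6, 0.2]
width: 0.472
clk 24.7 pos [ 0.6343 -0.0635  0.0994] F [0.1 0.6 0.2] w 0.472 j6 0.19 jaw -17.9 | shift [-0.01 -0.21  3.14] turn [[-0.01, -0.0, -0.02], [-0.01, 0.02, 179.98]]
```

```bash
python3 -m handwheel '4 0 -.2 .8 0 0 0;4 0 0 .8 0 0 0;4 0 0 .8 0 0 0;4 0 0 .7 0 0 0;4 0 0 0 0 0 0;4 0 0 0 0 0 0'
python3 -c "from h import *;go(.6322,-.0629,.068,-17.9)"
python3 -m handwheel '1 0 0 0 0 0 0;1 0 0 0 0 0 0;1 0 0 0 0 0 0;1 0 0 0 0 0 0;1 0 0 0 0 0 0;1 0 0 0 0 0 0' 50
```

```text
clock: 25.17
ee_pos: [0.6318, -0.0634, 0.0676]
ee_rot: [-0.0, 0.809, 0.588, -0.0]
contact_force: [0.0, -0.1, -0.3]
width: 0.467
clk 25.2 pos [ 0.6318 -0.0634  0.0676] F [ 0.  -0.1 -0.3] w 0.467 j6 0.20 jaw -18.0 | shift [ 0.06  0.03 -0.04] turn [[-0.07, 0.01, -0.07], [0.01, 0.11, 179.93]]
clock: 25.67
ee_pos: [0.6321, -0.0634, 0.0688]
ee_rot: [0.0, 0.809, 0.588, 0.0]
contact_force: [-2.3, -0.5, 3.6]
width: 0.163
```

```bash
python3 -m handwheel '1 0 0 -.15 0 0 0;1 0 0 -.15 0 0 0;1 0 0 0 0 0 0;1 0 0 0 0 0 0'
python3 -m handwheel '1 0 0 -.1 0 0 0;1 0 0 -.1 0 0 0;1 0 0 0 0 0 0;1 0 0 0 0 0 0'
```

```text
clock: 26.0
ee_pos: [0.6318, -0.0634, 0.0702]
ee_rot: [-0.0, 0.809, 0.588, -0.0]
contact_force: [1.3, -0.9, -6.9]
width: 0.164
clock: 26.33
ee_pos: [0.6318, -0.0634, 0.0729]
ee_rot: [-0.0, 0.809, 0.588, -0.0]
contact_force: [0.1, -0.2, -9.9]
width: 0.157
```

```bash
python3 -m handwheel '1 0 0 -.1 0 0 0;1 0 0 0 0 0 0;1 0 0 0 0 0 0'
python3 -c "
from h import *
s=state();print(s['contact_force'],s['ee_pos'])"
python3 -m handwheel '1 0 0 0 0 0 0'
```

```text
clock: 26.58
ee_pos: [0.6318, -0.0634, 0.0742]
ee_rot: [-0.0, 0.809, 0.588, -0.0]
contact_force: [0.8, -0.6, -9.8]
width: 0.164
[ 0.837546   -0.64202022 -9.77698543] [ 0.63183245 -0.06336017  0.07415533]
clock: 26.67
ee_pos: [0.6318, -0.0634, 0.0742]
ee_rot: [-0.0, 0.809, 0.588, -0.0]
contact_force: [-0.1, -0.6, -10.1]
width: 0.163
```

B holds: 10 N at 5.4 mm. I release it and move to D, one pitch along −tool x.

```bash
python3 -m handwheel '4 0 0 0 0 0 0;4 0 0 0 0 0 0;4 0 0 0 0 0 0;4 0 0 0 0 0 0;4 0 0 -2 0 0 0;4 0 0 -2 0 0 0;4 -2.2 0 0 0 0 0;4 -2.2 0 0 0 0 0;4 -2.2 0 0 0 0 0;4 0 0 0 0 0 0'
python3 -m handwheel '4 0 0 0 0 0 0'
python3 -c "from h import *;go(.6119,-.1257,.068,-17.9)"
```

```text
clock: 27.5
ee_pos: [0.611, -0.1294, 0.1153]
ee_rot: [0.001, 0.81, 0.587, -0.0]
contact_force: [-0.2, -0.7, 0.2]
width: 0.465
clock: 27.58
ee_pos: [0.6118, -0.127, 0.1151]
ee_rot: [0.0, 0.809, 0.587, 0.001]
contact_force: [-0.0, 0.3, -0.3]
width: 0.469
clk 27.6 pos [ 0.6118 -0.127   0.1151] F [-0.   0.3 -0.3] w 0.469 j6 0.09 jaw -18.1 | shift [ 0.12 -0.04  4.71] turn [[0.07, -0.03, -0.18], [-0.05, -0.11, 179.82]]
```

```bash
python3 -m handwheel '4 .1 0 1 0 0 0;4 0 0 1 0 0 0;4 0 0 1 0 0 0;4 0 0 1 0 0 0;4 0 0 .7 0 0 0;4 0 0 0 0 0 0;4 0 0 0 0 0 0'
python3 -c "from h import *;go(.6119,-.1257,.068,-17.9)"
python3 -m handwheel '1 0 0 0 0 0 0;1 0 0 0 0 0 0;1 0 0 0 0 0 0;1 0 0 0 0 0 0;1 0 0 0 0 0 0;1 0 0 0 0 0 0' 50
python3 -m handwheel '1 0 0 -.15 0 0 0;1 0 0 -.15 0 0 0;1 0 0 0 0 0 0;1 0 0 0 0 0 0'
```

```text
clock: 28.17
ee_pos: [0.6118, -0.1249, 0.0664]
ee_rot: [-0.001, 0.809, 0.588, -0.0]
contact_force: [0.3, -0.2, -0.8]
width: 0.469
clk 28.2 pos [ 0.6118 -0.1249  0.0664] F [ 0.3 -0.2 -0.8] w 0.469 j6 0.09 jaw -17.9 | shift [-0.07  0.03 -0.16] turn [[-0.09, 0.0, -0.05], [0.0, 0.14, 179.95]]
clock: 28.67
ee_pos: [0.612, -0.1252, 0.068]
ee_rot: [0.0, 0.809, 0.588, 0.0]
contact_force: [-3.1, 1.6, 6.2]
width: 0.166
clock: 29.0
ee_pos: [0.6119, -0.1253, 0.0701]
ee_rot: [-0.0, 0.809, 0.588, -0.0]
contact_force: [-1.6, 0.4, 0.2]
width: 0.159
```

```bash
python3 -m handwheel '1 0 0 -.1 0 0 0;1 0 0 -.1 0 0 0;1 0 0 0 0 0 0;1 0 0 0 0 0 0'
python3 -m handwheel '1 0 0 -.1 0 0 0;1 0 0 0 0 0 0;1 0 0 0 0 0 0'
```

```text
clock: 29.33
ee_pos: [0.612, -0.1252, 0.0722]
ee_rot: [-0.0, 0.809, 0.588, -0.0]
contact_force: [-2.0, 0.9, 0.0]
width: 0.164
clock: 29.58
ee_pos: [0.612, -0.1252, 0.0733]
ee_rot: [-0.0, 0.809, 0.588, -0.0]
contact_force: [-1.1, 0.4, -0.6]
width: 0.162
```

D came up 5 mm at no load, so its clip has failed. I pull it out and take it to the beaker, off-centre, because A stands in the middle.

```bash
python3 -m handwheel '1 0 0 -.5 0 0 0;1 0 0 -1 0 0 0;1 0 0 -2 0 0 0;1 0 0 -3 0 0 0;1 0 0 -3 0 0 0;1 0 0 -3 0 0 0;1 0 0 0 0 0 0;1 0 0 0 0 0 0'
python3 -c "
from h import *
go(.447,.151,.2,-17.9);c=cal('wrist');read_camera('wrist')
for q in pinpoint('wrist','beaker'):print(q,onz('wrist',q['position'],0,c))
read_camera('top')
for q in pinpoint('top','beaker'):print(q,onz('top',q['position'],0))"
```

```text
clock: 30.25
ee_pos: [0.6136, -0.1256, 0.2018]
ee_rot: [0.003, 0.809, 0.588, 0.002]
contact_force: [0.0, 0.4, -0.4]
width: 0.163
clk 30.2 pos [ 0.6136 -0.1256  0.2018] F [ 0.   0.4 -0.4] w 0.163 j6 0.09 jaw -18.0 | shift [ 2.117e+01 -2.438e+01  2.000e-02] turn [[0.41, -0.04, -0.07], [-0.06, -0.64, 179.93]]
{'position': [208.8, 263.5], 'score': 0.75} [0.45401413 0.14954807 0.        ]
{'position': [148.7, 252.8], 'score': 0.69} [0.47878853 0.31507344 0.        ]
```

```bash
python3 -m handwheel '1 2.7 -3 0 0 0 0;1 2.7 -3 0 0 0 0;1 2.7 -3 0 0 0 0;1 2.7 -3 0 0 0 0;1 2.7 -3 0 0 0 0;1 2.7 -3 0 0 0 0;1 2.7 -3 0 0 0 0;1 2.7 -3 0 0 0 0;1 0 0 0 0 0 0;1 0 0 0 0 0 0'
python3 -c "
from h import *
go(.447,.151,.2,-17.9);c=cal('wrist');cv2.imwrite('pics/w10.png',read_camera('wrist'))
for q in pinpoint('wrist','beaker'):print(q,onz('wrist',q['position'],0,c))
for q in pinpoint('wrist','stem_0'):print(q,onz('wrist',q['position'],.038,c))"
```

```text
clock: 31.28
ee_pos: [0.449, 0.1556, 0.1976]
ee_rot: [-0.0, 0.808, 0.59, -0.001]
contact_force: [1.0, 0.6, -0.2]
width: 0.165
clk 31.3 pos [0.449  0.1556 0.1976] F [ 1.   0.6 -0.2] w 0.165 j6 0.62 jaw -17.7 | shift [-0.5  -0.05 -0.24] turn [[-0.08, 0.07, 0.18], [-0.1, -0.12, -179.82]]
{'position': [265.8, 24.2], 'score': 0.92} [0.48163885 0.30713628 0.        ]
{'position': [280.1, 198.2], 'score': 0.78} [0.44451542 0.15009079 0.        ]
{'position': [281.4, 210.4], 'score': 0.92} [0.44510232 0.14668979 0.038     ]
{'position': [526.5, 353.3], 'score': 0.91} [ 0.64249688 -0.07905369  0.038     ]
{'position': [283.5, 266.0], 'score': 0.9} [0.42997889 0.09302891 0.038     ]
```

```bash
python3 -m handwheel '1 1.8 -.2 0 0 0 0;1 0 0 2.5 0 0 0;1 0 0 2.5 0 0 0;1 0 0 2.5 0 0 0;1 0 0 2 0 0 0;1 0 0 .8 0 0 0;1 0 0 0 0 0 0;1 0 0 0 0 0 0'
python3 -c "from h import *;go(.453,.174,.093,-17.9)"
```

```text
clock: 32.1
ee_pos: [0.4549, 0.1714, 0.0955]
ee_rot: [0.0, 0.809, 0.587, 0.0]
contact_force: [0.0, 0.5, -0.2]
width: 0.165
clk 32.1 pos [0.4549 0.1714 0.0955] F [ 0.   0.5 -0.2] w 0.165 j6 0.65 jaw -18.1 | shift [ 0.19 -0.26  0.25] turn [[0.01, -0.01, -0.16], [-0.01, -0.01, 179.84]]
```

```bash
python3 -m handwheel '1 .15 0 .2 0 0 0;1 0 0 0 0 0 0;2.8 0 0 0 0 0 0;2.8 0 0 0 0 0 0;2.8 0 0 0 0 0 0;2.8 0 0 -3 0 0 0;2.8 0 0 -3.5 0 0 0;2.8 0 0 -3.5 0 0 0;2.8 -1.5 0 -1.5 0 0 0;2.8 0 0 0 0 0 0'
python3 -c "
from h import *
go(.5491,-.1054,.15,-17.9);c=cal('wrist');cv2.imwrite('pics/w11.png',read_camera('wrist'))
for q in pinpoint('wrist','beaker'):print(q,onz('wrist',q['position'],0,c))
for q in pinpoint('wrist','stem_0'):print(q,onz('wrist',q['position'],.038,c))"
```

```text
clock: 32.93
ee_pos: [0.4513, 0.1587, 0.2126]
ee_rot: [0.002, 0.809, 0.588, 0.004]
contact_force: [0.8, 0.4, -0.7]
width: 0.331
clk 32.9 pos [0.4513 0.1587 0.2126] F [ 0.8  0.4 -0.7] w 0.331 j6 0.63 jaw -18.0 | shift [-22.13  17.41   6.29] turn [[0.41, -0.24, -0.08], [-0.37, -0.64, 179.92]]
{'position': [257.5, 34.5], 'score': 0.97} [0.47684393 0.30892694 0.        ]
{'position': [291.5, 189.6], 'score': 0.6} [0.46220022 0.15582964 0.        ]
{'position': [286.5, 205.9], 'score': 0.75} [0.45380873 0.14933358 0.038     ]
{'position': [511.3, 342.5], 'score': 0.65} [ 0.64073394 -0.07373496  0.038     ]
{'position': [279.7, 178.7], 'score': 0.59} [0.45581209 0.17654996 0.038     ]
```

View pics/w11.png

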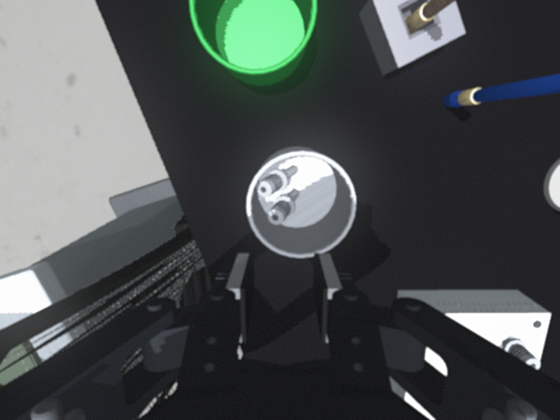

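Both stems are in the upright beaker, at (270,187) and (280,212). The beaker has shifted about 1.5 cm in +x. Next is stem C.

```bash
python3 -m handwheel '4 -2.77 2.18 0 0 0 0;4 -2.77 2.18 0 0 0 0;4 -2.77 2.18 0 0 0 0;4 -2.77 2.18 0 0 0 0;4 -2.77 2.18 0 0 0 0;4 -2.77 2.18 0 0 0 0;4 -2.77 2.18 0 0 0 0;4 -2.77 2.18 0 0 0 0;4 0 0 3 0 0 0;4 0 0 3 0 0 0'
python3 -m handwheel '4 0 0 0 0 0 0;4 0 0 0 0 0 0'
python3 -c "from h import *;go(.5491,-.1054,.068,-17.9)"
```

```text
clock: 33.92
ee_pos: [0.5487, -0.1073, 0.1469]
ee_rot: [0.001, 0.81, 0.587, 0.001]
contact_force: [-0.3, 0.1, -0.6]
width: 0.472
clock: 34.08
ee_pos: [0.5459, -0.1049, 0.1458]
ee_rot: [-0.003, 0.809, 0.588, -0.002]
contact_force: [-0.2, -0.0, 0.2]
width: 0.468
clk 34.1 pos [ 0.5459 -0.1049  0.1458] F [-0.2 -0.   0.2] w 0.468 j6 0.10 jaw -18.0 | shift [0.05 0.37 7.77] turn [[-0.38, 0.02, -0.06], [0.04, 0.59, 179.94]]
```

```bash
python3 -m handwheel '4 .0 .15 1.5 0 0 0;4 0 0 1.5 0 0 0;4 0 0 1.5 0 0 0;4 0 0 0 0 0 0;4 0 0 0 0 0 0'
python3 -c "from h import *;go(.5491,-.1054,.068,-17.9)"
```

```text
clock: 34.5
ee_pos: [0.5493, -0.1054, 0.1041]
ee_rot: [0.0, 0.809, 0.588, 0.0]
contact_force: [0.6, -0.2, -1.2]
width: 0.47
clk 34.5 pos [ 0.5493 -0.1054  0.1041] F [ 0.6 -0.2 -1.2] w 0.470 j6 0.10 jaw -17.9 | shift [-0.01 -0.03  3.61] turn [[0.03, -0.01, -0.01], [-0.02, -0.05, 179.99]]
```

```bash
python3 -m handwheel '4 0 0 1 0 0 0;4 0 0 1 0 0 0;4 0 0 1 0 0 0;4 0 0 .6 0 0 0;4 0 0 0 0 0 0;4 0 0 0 0 0 0'
python3 -c "from h import *;go(.5491,-.1054,.068,-17.9)"
python3 -m handwheel '1 0 0 0 0 0 0;1 0 0 0 0 0 0;1 0 0 0 0 0 0;1 0 0 0 0 0 0;1 0 0 0 0 0 0;1 0 0 0 0 0 0' 50
python3 -m handwheel '1 0 0 -.15 0 0 0;1 0 0 -.15 0 0 0;1 0 0 0 0 0 0;1 0 0 0 0 0 0'
python3 -m handwheel '1 0 0 -.1 0 0 0;1 0 0 -.1 0 0 0;1 0 0 0 0 0 0;1 0 0 0 0 0 0'
```

```text
clock: 35.0
ee_pos: [0.5486, -0.1058, 0.0667]
ee_rot: [-0.0, 0.809, 0.588, -0.0]
contact_force: [-0.8, 0.7, 0.4]
width: 0.468
clk 35.0 pos [ 0.5486 -0.1058  0.0667] F [-0.8  0.7  0.4] w 0.468 j6 0.10 jaw -18.0 | shift [ 0.06  0.04 -0.13] turn [[-0.07, 0.0, -0.07], [0.0, 0.11, 179.93]]
clock: 35.5
ee_pos: [0.5488, -0.1059, 0.0678]
ee_rot: [0.0, 0.809, 0.588, 0.0]
contact_force: [-2.1, 0.5, 6.1]
width: 0.163
clock: 35.83
ee_pos: [0.5486, -0.1058, 0.0694]
ee_rot: [-0.0, 0.809, 0.588, -0.0]
contact_force: [0.7, -0.3, -7.7]
width: 0.161
clock: 36.17
ee_pos: [0.5485, -0.1058, 0.0719]
ee_rot: [-0.0, 0.809, 0.588, -0.0]
contact_force: [1.1, -0.2, -9.4]
width: 0.163
```

```bash
python3 -m handwheel '1 0 0 -.12 0 0 0;1 0 0 0 0 0 0;1 0 0 0 0 0 0;1 0 0 0 0 0 0'
python3 -m handwheel '4 0 0 0 0 0 0;4 0 0 0 0 0 0;4 0 0 0 0 0 0;4 0 0 0 0 0 0;4 0 0 -2 0 0 0;4 0 0 -2 0 0 0;4 -2.2 0 0 0 0 0;4 -2.2 0 0 0 0 0;4 -2.2 0 0 0 0 0;4 0 0 0 0 0 0'
python3 -m handwheel '4 0 0 0 0 0 0;4 0 0 0 0 0 0'
python3 -c "from h import *;go(.5289,-.1682,.068,-17.9)"
```

```text
clock: 36.5
ee_pos: [0.5486, -0.1058, 0.0734]
ee_rot: [-0.0, 0.809, 0.588, -0.0]
contact_force: [0.9, -0.8, -11.4]
width: 0.161
clock: 37.33
ee_pos: [0.528, -0.1715, 0.1144]
ee_rot: [0.001, 0.81, 0.587, -0.0]
contact_force: [-0.6, -0.2, -0.1]
width: 0.47
clock: 37.5
ee_pos: [0.5288, -0.1684, 0.1139]
ee_rot: [0.0, 0.809, 0.588, 0.0]
contact_force: [0.9, 0.6, -0.3]
width: 0.472
clk 37.5 pos [ 0.5288 -0.1684  0.1139] F [ 0.9  0.6 -0.3] w 0.472 j6 -0.02 jaw -18.0 | shift [0.02 0.   4.59] turn [[0.04, -0.03, -0.09], [-0.05, -0.06, 179.91]]
```

C holds (10–11 N, drawn up about 5.5 mm). Now E.

```bash
python3 -m handwheel '4 0 0 1 0 0 0;4 0 0 1 0 0 0;4 0 0 1 0 0 0;4 0 0 1 0 0 0;4 0 0 .5 0 0 0;4 0 0 0 0 0 0;4 0 0 0 0 0 0'
python3 -c "from h import *;go(.5289,-.1682,.068,-17.9)"
python3 -m handwheel '1 0 0 0 0 0 0;1 0 0 0 0 0 0;1 0 0 0 0 0 0;1 0 0 0 0 0 0;1 0 0 0 0 0 0;1 0 0 0 0 0 0' 50
python3 -m handwheel '1 0 0 -.15 0 0 0;1 0 0 -.15 0 0 0;1 0 0 0 0 0 0;1 0 0 0 0 0 0'
python3 -m handwheel '1 0 0 -.1 0 0 0;1 0 0 -.1 0 0 0;1 0 0 0 0 0 0;1 0 0 0 0 0 0'
```

```text
clock: 38.08
ee_pos: [0.5283, -0.1685, 0.0679]
ee_rot: [-0.0, 0.809, 0.588, -0.0]
contact_force: [0.4, -0.1, -0.2]
width: 0.468
clk 38.1 pos [ 0.5283 -0.1685  0.0679] F [ 0.4 -0.1 -0.2] w 0.468 j6 -0.02 jaw -18.0 | shift [ 0.05  0.05 -0.01] turn [[-0.07, -0.01, -0.06], [-0.01, 0.1, 179.94]]
clock: 38.58
ee_pos: [0.5285, -0.1687, 0.0691]
ee_rot: [0.0, 0.809, 0.588, 0.0]
contact_force: [-2.9, 1.3, 4.6]
width: 0.161
clock: 38.92
ee_pos: [0.5284, -0.1687, 0.0714]
ee_rot: [-0.0, 0.809, 0.588, -0.0]
contact_force: [-0.8, 1.0, -0.9]
width: 0.164
clock: 39.25
ee_pos: [0.5285, -0.1687, 0.0735]
ee_rot: [-0.0, 0.809, 0.588, 0.0]
contact_force: [-0.4, 0.8, 0.2]
width: 0.162
```

E came up 4.4 mm at no load, so its clip has failed. I pull it out and carry it over.

```bash
python3 -m handwheel '1 0 0 -.5 0 0 0;1 0 0 -1 0 0 0;1 0 0 -2 0 0 0;1 0 0 -3 0 0 0;1 0 0 -3 0 0 0;1 0 0 -3 0 0 0;1 0 0 0 0 0 0;1 0 0 0 0 0 0'
python3 -c "
from h import *
go(.461,.135,.2,-17.9)"
```

```text
clock: 39.92
ee_pos: [0.5297, -0.1691, 0.2015]
ee_rot: [0.002, 0.809, 0.588, 0.002]
contact_force: [1.1, -0.8, -0.8]
width: 0.159
clk 39.9 pos [ 0.5297 -0.1691  0.2015] F [ 1.1 -0.8 -0.8] w 0.159 j6 -0.02 jaw -18.0 | shift [ 26.81 -15.92   0.05] turn [[0.35, -0.0, -0.07], [-0.0, -0.56, 179.93]]
```

```bash
python3 -m handwheel '1 3.35 -1.98 0 0 0 0;1 3.35 -1.98 0 0 0 0;1 3.35 -1.98 0 0 0 0;1 3.35 -1.98 0 0 0 0;1 3.35 -1.98 0 0 0 0;1 3.35 -1.98 0 0 0 0;1 3.35 -1.98 0 0 0 0;1 3.35 -1.98 0 0 0 0;1 0 0 0 0 0 0;1 0 0 0 0 0 0'
python3 -c "
from h import *
go(.461,.135,.2,-17.9);c=cal('wrist');cv2.imwrite('pics/w12.png',read_camera('wrist'))
for q in pinpoint('wrist','beaker'):print(q,onz('wrist',q['position'],0,c))
for q in pinpoint('wrist','stem_0'):print(q,onz('wrist',q['position'],.038,c))
np.save('c12.npy',np.array(c,dtype=object),allow_pickle=True)"
```

```text
clock: 40.75
ee_pos: [0.4593, 0.1366, 0.1977]
ee_rot: [-0.0, 0.808, 0.59, -0.001]
contact_force: [0.2, -0.2, 0.5]
width: 0.161
clk 40.8 pos [0.4593 0.1366 0.1977] F [ 0.2 -0.2  0.5] w 0.161 j6 0.57 jaw -17.7 | shift [-0.1   0.21 -0.23] turn [[-0.09, 0.07, 0.19], [-0.1, -0.13, -179.81]]
{'position': [284.9, 175.0], 'score': 0.9} [0.46681846 0.15250415 0.        ]
{'position': [244.5, 5.9], 'score': 0.66} [0.47846271 0.30784102 0.        ]
{'position': [516.6, 337.7], 'score': 0.83} [ 0.64535702 -0.07589762  0.038     ]
{'position': [264.1, 189.2], 'score': 0.72} [0.44649406 0.15140493 0.038     ]
{'position': [267.3, 169.3], 'score': 0.67} [0.45499566 0.16766637 0.038     ]
{'position': [287.5, 263.3], 'score': 0.61} [0.44479342 0.07548394 0.038     ]
```

View pics/w12.png

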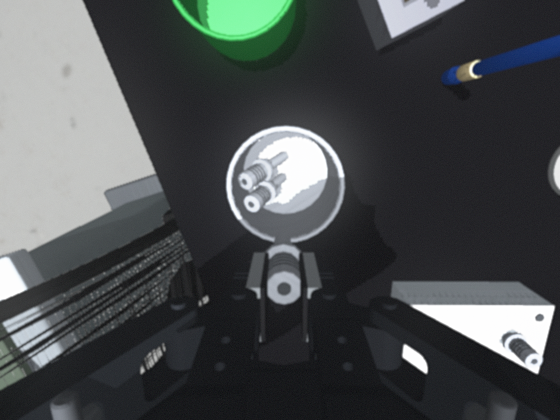

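```bash
python3 -c "
from h import *
r=onz('wrist',(286,184),.08);print(r,[onz('wrist',p,.08)[:2] for p in((227,184),(345,184),(286,126),(286,242))]);go(r[0]+.014,r[1]-.006,.09,-17.9)"
```

```text
[0.47013682 0.15458493 0.08      ] [array([0.42656173, 0.16877565]), array([0.51370696, 0.14039582]), array([0.48352381, 0.19598021]), array([0.45541995, 0.1090774 ])]
clk 40.9 pos [0.4603 0.1342 0.198 ] F [-1.3 -0.2 -0.2] w 0.163 j6 0.57 jaw -18.0 | shift [ 2.12  1.82 10.8 ] turn [[-0.05, 0.05, -0.12], [0.08, 0.07, 179.88]]
```

```bash
python3 -m handwheel '1 2.0 1.8 0 0 0 0;1 0 0 2.5 0 0 0;1 0 0 2.5 0 0 0;1 0 0 2.5 0 0 0;1 0 0 2 0 0 0;1 0 0 .8 0 0 0;1 0 0 0 0 0 0;1 0 0 0 0 0 0'
python3 -c "from h import *;go(.484,.149,.09,-17.9)"
```

```text
clock: 41.57
ee_pos: [0.4844, 0.1478, 0.0958]
ee_rot: [0.0, 0.809, 0.587, 0.0]
contact_force: [-1.0, 0.4, -0.6]
width: 0.165
clk 41.6 pos [0.4844 0.1478 0.0958] F [-1.   0.4 -0.6] w 0.165 j6 0.59 jaw -18.1 | shift [ 0.1  -0.07  0.58] turn [[0.01, -0.01, -0.16], [-0.01, -0.02, 179.84]]
```

```bash
python3 -m handwheel '1 0 0 .3 0 0 0;1 0 0 0 0 0 0;2.4 0 0 0 0 0 0;2.4 0 0 0 0 0 0;2.4 0 0 0 0 0 0;2.4 0 0 -3 0 0 0;2.4 0 0 -3.5 0 0 0;2.4 0 0 -3.5 0 0 0;2.4 -1.5 0 -1.5 0 0 0;2.4 0 0 0 0 0 0'
python3 -c "
from h import *
go(.5917,-.1885,.15,-17.9);c=cal('wrist');cv2.imwrite('pics/w13.png',read_camera('wrist'))
for q in pinpoint('wrist','beaker'):print(q,onz('wrist',q['position'],0,c))
for q in pinpoint('wrist','stem_0'):print(q['score'],q['position'],onz('wrist',q['position'],.038,c))"
```

```text
clock: 42.4
ee_pos: [0.4807, 0.1338, 0.212]
ee_rot: [0.002, 0.809, 0.588, 0.004]
contact_force: [0.0, -0.7, -0.4]
width: 0.283
clk 42.4 pos [0.4807 0.1338 0.212 ] F [ 0.  -0.7 -0.4] w 0.283 j6 0.56 jaw -18.0 | shift [-27.25  20.46   6.25] turn [[0.43, -0.22, -0.08], [-0.34, -0.68, 179.92]]
{'position': [221.3, 17.8], 'score': 0.79} [0.47861907 0.30749988 0.        ]
{'position': [257.1, 177.3], 'score': 0.59} [0.46104618 0.15481512 0.        ]
0.86 [243.5, 192.0] [0.44848972 0.15018304 0.038     ]
0.78 [482.1, 333.7] [ 0.64119721 -0.07717766  0.038     ]
0.77 [280.3, 180.1] [0.48543092 0.15016101 0.038     ]
0.76 [237.8, 175.5] [0.44875077 0.16672104 0.038     ]
0.38 [551.8, 219.8] [0.7270534  0.02992535 0.038     ]
```

The network sees three stems inside the beaker. Last is stem F.

```bash
python3 -m handwheel '4 -3.03 2.27 0 0 0 0;4 -3.03 2.27 0 0 0 0;4 -3.03 2.27 0 0 0 0;4 -3.03 2.27 0 0 0 0;4 -3.03 2.27 0 0 0 0;4 -3.03 2.27 0 0 0 0;4 -3.03 2.27 0 0 0 0;4 -3.03 2.27 0 0 0 0;4 -3.03 2.27 0 0 0 0;4 0 0 3 0 0 0'
python3 -m handwheel '4 0 0 3 0 0 0;4 0 0 1 0 0 0;4 0 0 0 0 0 0;4 0 0 0 0 0 0'
python3 -c "from h import *;go(.5917,-.1885,.068,-17.9)"
```

```text
clock: 43.38
ee_pos: [0.5945, -0.1951, 0.1802]
ee_rot: [0.006, 0.81, 0.586, 0.003]
contact_force: [2.0, 0.2, -0.2]
width: 0.468
clock: 43.72
ee_pos: [0.5893, -0.1875, 0.1367]
ee_rot: [-0.001, 0.809, 0.588, -0.001]
contact_force: [0.9, -0.1, 0.5]
width: 0.467
clk 43.7 pos [ 0.5893 -0.1875  0.1367] F [ 0.9 -0.1  0.5] w 0.467 j6 -0.01 jaw -17.9 | shift [-0.03  0.28  6.87] turn [[-0.12, -0.01, -0.03], [-0.02, 0.19, 179.97]]
```

```bash
python3 -m handwheel '4 .0 .2 1.2 0 0 0;4 0 0 1.2 0 0 0;4 0 0 .8 0 0 0;4 0 0 0 0 0 0;4 0 0 0 0 0 0'
python3 -c "from h import *;go(.5917,-.1885,.068,-17.9)"
```

```text
clock: 44.13
ee_pos: [0.5915, -0.1885, 0.1057]
ee_rot: [0.0, 0.809, 0.588, 0.0]
contact_force: [0.0, -0.9, 0.4]
width: 0.464
clk 44.1 pos [ 0.5915 -0.1885  0.1057] F [ 0.  -0.9  0.4] w 0.464 j6 -0.01 jaw -17.9 | shift [0.01 0.02 3.77] turn [[0.02, -0.0, -0.04], [-0.01, -0.03, 179.96]]
```

```bash
python3 -m handwheel '4 0 0 1 0 0 0;4 0 0 1 0 0 0;4 0 0 1 0 0 0;4 0 0 .7 0 0 0;4 0 0 0 0 0 0;4 0 0 0 0 0 0'
python3 -c "from h import *;go(.5917,-.1885,.068,-17.9)"
python3 -m handwheel '1 0 0 0 0 0 0;1 0 0 0 0 0 0;1 0 0 0 0 0 0;1 0 0 0 0 0 0;1 0 0 0 0 0 0;1 0 0 0 0 0 0' 50
python3 -m handwheel '1 0 0 -.15 0 0 0;1 0 0 -.15 0 0 0;1 0 0 0 0 0 0;1 0 0 0 0 0 0'
python3 -m handwheel '1 0 0 -.1 0 0 0;1 0 0 -.1 0 0 0;1 0 0 0 0 0 0;1 0 0 0 0 0 0'
```

```text
clock: 44.63
ee_pos: [0.5909, -0.1886, 0.0677]
ee_rot: [-0.001, 0.809, 0.588, -0.0]
contact_force: [-0.1, -0.6, 0.3]
width: 0.471
clk 44.6 pos [ 0.5909 -0.1886  0.0677] F [-0.1 -0.6  0.3] w 0.471 j6 -0.01 jaw -18.0 | shift [ 0.03  0.07 -0.03] turn [[-0.09, -0.01, -0.07], [-0.01, 0.14, 179.93]]
clock: 45.13
ee_pos: [0.5913, -0.1887, 0.0691]
ee_rot: [0.0, 0.809, 0.588, 0.0]
contact_force: [-1.5, 0.3, 3.6]
width: 0.161
clock: 45.47
ee_pos: [0.5911, -0.1887, 0.0705]
ee_rot: [-0.0, 0.809, 0.588, -0.0]
contact_force: [1.5, -0.4, -7.6]
width: 0.162
clock: 45.8
ee_pos: [0.5911, -0.1886, 0.0731]
ee_rot: [-0.0, 0.809, 0.588, -0.0]
contact_force: [1.1, 0.1, -9.8]
width: 0.158
```

F holds. I finish the pull, release, and retreat upward and away from the carrier.

```bash
python3 -m handwheel '1 0 0 -.12 0 0 0;1 0 0 0 0 0 0;1 0 0 0 0 0 0;1 0 0 0 0 0 0'
python3 -m handwheel '4 0 0 0 0 0 0;4 0 0 0 0 0 0;4 0 0 0 0 0 0;4 0 0 0 0 0 0;4 0 0 -2 0 0 0;4 0 0 -3 0 0 0;4 0 0 -3.5 0 0 0;4 0 0 -3.5 0 0 0;4 3 -2.5 0 0 0 0;4 3 -2.5 0 0 0 0'
python3 -m handwheel '4 3 -2.5 0 0 0 0;4 3 -2.5 0 0 0 0;4 0 0 0 0 0 0;4 0 0 0 0 0 0'
python3 - <<'E'
from h import *
np.set_printoptions(precision=4,suppress=True)
go(.5,0,.2)
c=cal("wrist");w=read_camera("wrist");s=read_camera("side");t=read_camera("top")
for n,cc in(("wrist",c),("top",None)):
    for q in pinpoint(n,"stem_0"): print(n,np.round(q["position"]),round(q["score"],2),onz(n,q["position"],.055,cc))
    for q in pinpoint(n,"beaker"): print(n,"bk",np.round(q["position"]),round(q["score"],2),onz(n,q["position"],0,cc))
cv2.imwrite("pics/f1.png",cv2.resize(s[140:300,190:380],(760,600),interpolation=2)); cv2.imwrite("pics/f2.png",w)
E
```

```text
clock: 46.13
ee_pos: [0.591, -0.1886, 0.0746]
ee_rot: [-0.0, 0.809, 0.588, -0.0]
contact_force: [1.8, -1.0, -10.6]
width: 0.162
clock: 46.97
ee_pos: [0.564, -0.1171, 0.1982]
ee_rot: [0.003, 0.81, 0.587, 0.003]
contact_force: [-0.8, 0.3, -0.2]
width: 0.468
clock: 47.3
ee_pos: [0.5328, -0.0423, 0.1958]
ee_rot: [0.001, 0.808, 0.589, 0.001]
contact_force: [0.5, 0.4, 0.3]
width: 0.471
clk 47.3 pos [ 0.5328 -0.0423  0.1958] F [0.5 0.4 0.3] w 0.471 j6 0.21 jaw -17.8 | shift [ 3.03 -4.41 -0.43] turn []
wrist [105.   9.] 0.95 [0.454  0.1405 0.055 ]
wrist [320. 264.] 0.82 [ 0.5485 -0.1048  0.055 ]
wrist [400. 190.] 0.58 [ 0.6324 -0.0604  0.055 ]
wrist bk [144.   9.] 0.62 [0.467  0.1536 0.    ]
top [337. 212.] 0.6 [ 0.5948 -0.1912  0.055 ]
top [207. 253.] 0.59 [0.4791 0.1457 0.055 ]
top [209. 267.] 0.54 [0.4426 0.1392 0.055 ]
top [198. 263.] 0.52 [0.4519 0.1663 0.055 ]
top bk [207. 257.] 0.86 [0.4714 0.1546 0.    ]
top bk [149. 252.] 0.59 [0.4807 0.3136 0.    ]
```

View pics/f1.png

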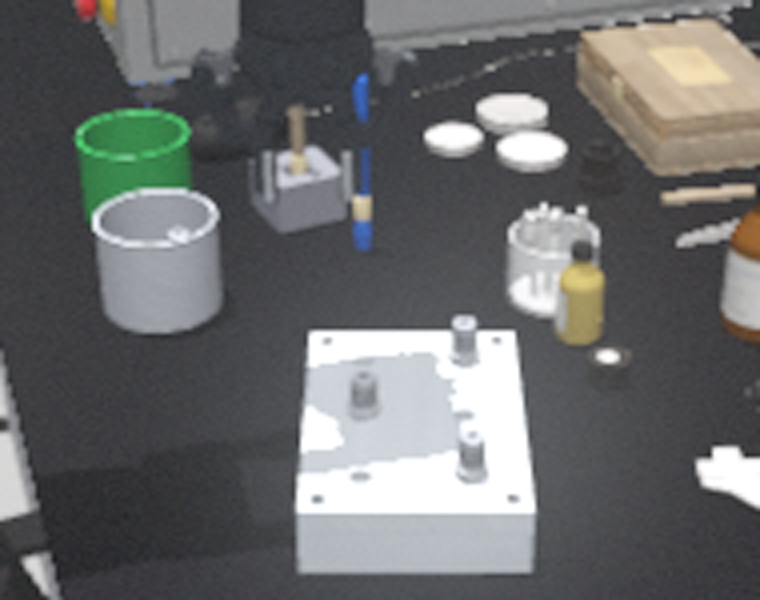

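View pics/f2.png

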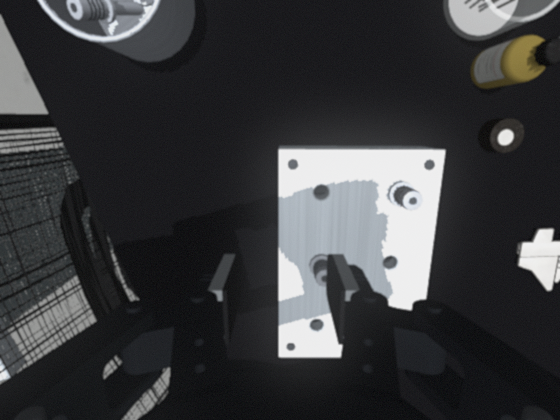

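The side view shows the beaker upright with a stem top visible inside, the wooden brush in its stand, and the blue one still in place. The wrist view shows three empty bores, at (321,192), (390,262) and (317,325), with the held stems in the others. Handing in.

```bash
python3 -c "
from cell import *
print(close_job(),state()['clock'])"
```

```text
the job is handed in; nothing more can be done
the job is handed in; nothing more can be done
```

The job is done and handed in, at about 47.5 s on the robot's clock. `close_job` gave no verdict.

- **Brushing:** The brush reached the beaker's floor three times, with about 5, 18 and 5 N at contact. It was drawn up to about 15 mm below the rim between strokes. The first try at standing it back caught on the stand's mouth at about 45 N at the wrist. I corrected it by 4 mm, and it then seated on the socket floor.
- **Tug test, held:** Three stems held at about 10–11 N and were left standing in their bores. The gripper drew each up about 5.5 mm; I did not measure the stems themselves after release. They were at (0.632, −0.063), (0.549, −0.105) and (0.592, −0.189).
- **Tug test, failed clips:** The other three came up with little or no resistance and went into the beaker. The first showed about 2–3 N, with a 5 N sideways load from the grip. The other two showed almost none.
- **Last checks:** The side, wrist and top pictures showed three empty bores, three standing stems, the wooden brush in its stand and the beaker upright. The network found three stems inside the beaker. The blue brush, green beaker, jar, oil bottle and mount looked untouched. The test block was outside the last pictures I viewed, and the robot did not go near it.
- **Beaker moved:** It shifted about 2 cm in +x between placing the first and second stems. I can't tell whether that was the expected knock or the dropped stem. I measured it again before the third placing.

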